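# Weigh out a cup of nuts and tip it into the tray

## Task

Lift the cup of nuts out of its plywood caddy, stand it still full on the pan of the bench scale and let go of it. Then take it by its black side handle, pour all six nuts into the red tray, and stand the empty cup upright on the scale's pan again so that it can be weighed empty. Leave the hammer, the brush and the can where they are.

Things in the scene. Friction and masses are not known exactly. Their poses are not given: they have to be found in the camera images.
- caddy: Fixed plywood caddy, an open box, walls 10 mm thick, 85 high, floor 6. Outside from x = -160 to 74 mm, y = -74 to 74. Origin: under the centre of the 128 mm square bay where the cup stands; from it a 44 mm wide channel runs to -x (to x = -150), in which the handle of the cup lies sunken, too narrow for fingers.
- cup: Loose aluminium cone cup, 0.22 kg, six nuts in it. Outer radius 36 mm at base, 56 at rim, 70 high, wall 4, floor 5. Origin: centre of underside, z up its axis. Black round handle, 20 mm thick, level, out to its own -x, ending at x = -144 mm, 54 mm up. Fixed brass bail, a 10 mm bar arched over the mouth along x; pour over the free +y or -y side. Starts in the caddy, yaw as the caddy.
- cup_grip (a point): Point on the axis of the cup's black side handle where to hold it, 114 mm from the cup's axis, 54 mm above its underside. Axes as the cup's: the handle runs along x.
- cup_bail (a point): Middle of the straight top of the brass bail, on its bar's axis, 115 mm above the cup's underside. The straight part runs along the cup's x, 56 mm long.
- scale: Fixed bench scale: grey housing 230 by 180 by 35 mm with a square steel pan 170 by 170 mm on it. Origin: on the bench under the pan's centre; the housing reaches 135 mm to its -x (dark display there) and 95 mm to +x.
- scale_top (a point): Centre of the top face of the scale's pan, 45 mm above the bench.
- tray: Fixed red open tray, outside 170 mm (x) by 200 mm (y), 60 mm high, walls and floor 5 mm. Origin: centre of its underside.
- hammer: Loose hammer, about 260 mm long, lying on the bench, bystander.
- brush: Loose brush, about 200 mm long, lying on the bench, bystander.
- can: Loose yellow-banded can, 66 mm diameter, 100 mm tall, standing on the bench, bystander.
- nut0: Loose dark steel hexagon nut, 24 mm across flats, 16 mm high, 40 g; in the cup at the start. Origin: centre of one face.
- nut1: Loose dark steel hexagon nut, 24 mm across flats, 16 mm high, 40 g; in the cup at the start. Origin: centre of one face.
- nut2: Loose dark steel hexagon nut, 24 mm across flats, 16 mm high, 40 g; in the cup at the start. Origin: centre of one face.
- nut3: Loose dark steel hexagon nut, 24 mm across flats, 16 mm high, 40 g; in the cup at the start. Origin: centre of one face.
- nut4: Loose dark steel hexagon nut, 24 mm across flats, 16 mm high, 40 g; in the cup at the start. Origin: centre of one face.
- nut5: Loose dark steel hexagon nut, 24 mm across flats, 16 mm high, 40 g; in the cup at the start. Origin: centre of one face.
There are look-alikes about, which are no part of the job. Leave any green or purple look-alike of the cup alone.

How it is judged:
On the way, in this order (a step that is already met when the one before it is completed fails the run):
1. the cup, with all six nuts in it, stands upright on the scale's pan, let go (z of cup in the frame of scale_top between -0.006 and 0.008 m and horizontal distance between cup and scale_top below 0.07 m and angle between cup's own z axis and vertical below 0.1 rad and linear speed of cup below 0.03 m/s and distance between each of nut0, nut1, nut2, nut3, nut4, nut5 and cup below 0.075 m and z of each of nut0, nut1, nut2, nut3, nut4, nut5 in the frame of cup below 0.068 m and contact force between the fingers and cup below 0.3 N), for 0.3 s.
2. the cup, held by its black side handle, is tipped over the tray (angle between cup's own z axis and vertical above 0.7 rad and distance between the grasp point and cup_grip below 0.055 m and contact force between the fingers and cup above 1 N and horizontal distance between cup and tray below 0.17 m), for 0.05 s.
At the end, for the whole second after the job is handed in: All six nuts lie at rest inside the red tray, below its rim, and the cup stands at rest on the scale's pan, upright within 0.1 rad, its centre within 70 mm of the pan's centre (x of nut0 in the frame of tray between -0.083 and 0.083 m and y of nut0 in the frame of tray between -0.098 and 0.098 m and z of nut0 in the frame of tray between -0.005 and 0.06 m and linear speed of each of nut0, nut1, nut2, nut3, nut4, nut5, cup below 0.03 m/s and x of nut1 in the frame of tray between -0.083 and 0.083 m and y of nut1 in the frame of tray between -0.098 and 0.098 m and z of nut1 in the frame of tray between -0.005 and 0.06 m and x of nut2 in the frame of tray between -0.083 and 0.083 m and y of nut2 in the frame of tray between -0.098 and 0.098 m and z of nut2 in the frame of tray between -0.005 and 0.06 m and x of nut3 in the frame of tray between -0.083 and 0.083 m and y of nut3 in the frame of tray between -0.098 and 0.098 m and z of nut3 in the frame of tray between -0.005 and 0.06 m and x of nut4 in the frame of tray between -0.083 and 0.083 m and y of nut4 in the frame of tray between -0.098 and 0.098 m and z of nut4 in the frame of tray between -0.005 and 0.06 m and x of nut5 in the frame of tray between -0.083 and 0.083 m and y of nut5 in the frame of tray between -0.098 and 0.098 m and z of nut5 in the frame of tray between -0.005 and 0.06 m and z of cup in the frame of scale_top between -0.006 and 0.008 m and horizontal distance between cup and scale_top below 0.07 m and angle between cup's own z axis and vertical below 0.1 rad); the robot touches nothing.
It fails at once if the hammer is moved by more than 30 mm (distance of hammer from where it was at the start of the episode above 0.03 m).
It fails at once if the brush is moved by more than 30 mm (distance of brush from where it was at the start of the episode above 0.03 m).
It fails at once if the can is moved by more than 30 mm (distance of can from where it was at the start of the episode above 0.03 m).
It also fails if it takes over 72 s, if anything falls off the work surface, if the arm or the gripper's body presses on something with over 40 N, if the wrist force passes 120 N, or if a joint passes its speed limit or range.

## Robot

A 6-joint arm with a two-finger parallel gripper is mounted at the origin on the work surface. World frame = base frame: x ahead of the robot, y to its left, z up, the work surface at z = 0. Lengths are in m, angles in rad, forces in N, time in s.
With the tool pointing down it reaches from about 0.225 to 0.875 m from the base axis. Payload 3.4 kg.
Tool frame: the origin (TCP) lies on the centre line of the jaws, within the pads' length; the fingertips stand 17 mm ahead of it and the grasp point (between the pads) lies 2 mm behind it; z points along the fingers, y is the line along which they close (so a half turn about z gives the same grasp; the last joint's range is limited). The gripper opens to 85 mm and grips with 20 to 120 N. Pads are 22 mm wide; open, the fingers measure 114 mm over their backs; the gripper's body (76 mm by 85 mm) begins 54 mm behind the grasp point. The pads swing forward as they close: fully open they stand 13 mm farther back than shut.
Start: joints at [-1.326, 0.276, 1.505, -0, 1.361, -0.121], TCP at [0.206, -0.537, 0.223] pointing down, gripper open.
Joint ranges: [-2.89, 2.89], [-0.75, 2.08], [0.22, 2.7], [-1.18, 4.32], [0.11, 2.71], [-2.7, 2.7]. Speed limits (rad/s): [2.57, 2.57, 3.14, 3.14, 3.14, 3.14].

## Interface

Orientations are given as a unit quaternion [w, x, y, z].
In Python, from rig import manip gives the robot as it stands.
- The arm moves only by the tool move_arm, never from a script. Its argument "steps" is one flat list of numbers, 7 for each row, row after row: the turn, a rotation vector about the world's x, y, z normalised to -1 to 1, where 1 is 360 degrees, then the shift along the world's x, y, z normalised to -1 to 1, where 1 is 1 m, then the opening, from -1 (shut) to 1 (fully open). A call has exactly 10 rows; each row is the pose to reach, as a shift and turn from the pose commanded when the call began, turning the shorter way round; what a row does not reach only later rows make up. A row lasts 1/10 s, in which the tool goes at most 50 mm and 8.59 degrees, less where a joint would pass 70% of its speed; a pose out of reach is approached as far as the arm can. A call with a number of a shift or a turn outside -1 to 1 is refused whole. A call with a gripper value outside its range is refused whole. The fingers move at their own pace and stop on an object; "squeeze" is the grip in N (left out, the last holds). Time passes only in rows, so rows that repeat a pose let the fingers close, or fill a call up. It gives the time, the measured TCP pose, the force, the opening and the grip force at its end, in the units of the state.
- manip.get_state(): the state, without advancing time (a new reading comes with each control period).
- manip.get_image(name): name is "scene" or "top" or "wrist"; returns a dict with "pixels" (480x640x3 uint8, blue, green, red), "fx", "fy", "cx", "cy" (pixels), "R" (3x3) and "t" (3): a world point X has camera coordinates R X + t. Camera axes: x right, y down, z forward; pixel columns grow to the right and rows downward; lengths in m; the calibration is good to about 2 mm. A picture is of the moment at which its call begins. There is no depth.
- manip.sign_off(): hands the job in; it is judged then, once.
The state is a dict: "clock": time; "qpos": joint angles; "qd": joint speeds; "effort": joint torques, N m; "position": TCP position; "ee_rot": TCP orientation; "contact_force": force on the tool from outside, world axes, zero at the start; "moment": the same for the moment, N m; "width": finger opening in m; "gripper_force": force on a finger pad.
Only numpy, scipy, OpenCV 4.12 (cv2) and the standard library are available. Lean on these libraries where they do the work, as an engineer would, in place of code of your own. Each camera call takes 0.05 s, during which the arm holds its last target. There are 200 camera calls.

## Working session

There is one attempt and no reset: what is moved stays moved. The work goes in short steps, Python scripts to look and compute and a tool call to move; the robot and the scene stay as the last step left them, time stands still between calls to the robot, and variables do not carry over. Pictures are saved under pics/ and viewed, at most 10 in all, crops included, and the job is handed in when it is done.

Besides the shell and the picture viewer there is one more tool, called after "Emit:" as a command line: name --argument value ..., lists and objects as JSON in quotes. move_arm: Moves the arm, as the interface text tells. Scaled input: -1 to 1 covers 1 m each way for a shift and 360 degrees each way for a turn. Its arguments: {"type":"object","properties":{"steps":{"type":"array"},"squeeze":{"type":"number"}},"required":["steps"]}

```bash
mkdir -p pics; python3 - <<'E'
from rig import manip
import cv2,numpy as np,pickle
s=manip.get_state();print({k:np.round(v,3).tolist() for k,v in s.items()})
d={}
for n in("scene","top"):
    im=manip.get_image(n);d[n]=im;cv2.imwrite(f"pics/{n}0.png",np.array(im["pixels"]))
    print(n,im["fx"],im["fy"],im["cx"],im["cy"],np.round(im["R"],3).tolist(),np.round(im["t"],3).tolist())
pickle.dump(d,open("d0.pkl","wb"))
E
```

```text
{'clock': 0.0, 'qpos': [-1.326, 0.277, 1.506, -0.0, 1.361, -0.121], 'qd': [0.001, -0.0, -0.0, -0.001, -0.001, -0.0], 'effort': [-0.0, -41.678, -24.581, -0.0, 0.011, 0.0], 'position': [0.206, -0.536, 0.222], 'ee_rot': [-0.001, 0.983, 0.182, -0.0], 'contact_force': [0.616, -0.226, -0.232], 'moment': [0.004, -0.058, -0.024], 'gripper_force': 0.0, 'width': 0.086}
scene 577.6179266311393 577.6179266311393 313.92358545343706 243.2907471826658 [[-0.634, 0.774, 0.01], [0.622, 0.517, -0.588], [-0.46, -0.366, -0.809]] [0.244, -0.326, 1.898]
top 618.6024890648475 618.6024890648475 323.73069812143024 237.458640273443 [[-0.019, -1.0, 0.003], [-0.997, 0.018, -0.078], [0.078, -0.005, -0.997]] [0.108, 0.517, 1.807]
```

View pics/scene0.png

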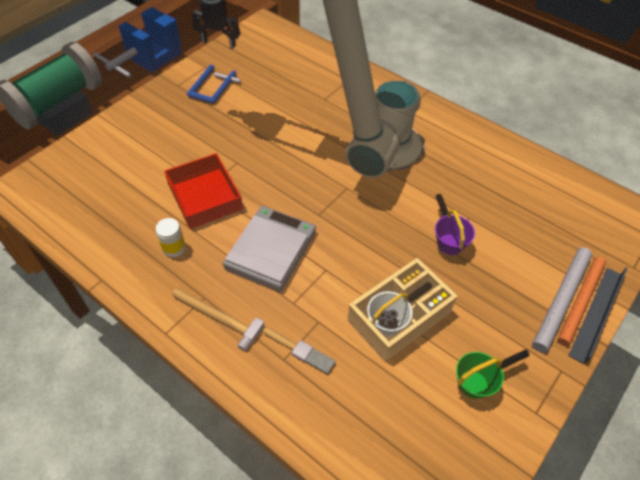

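View pics/top0.png

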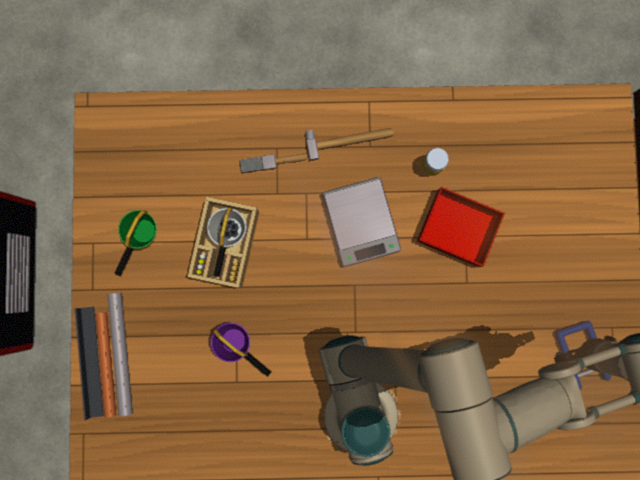

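The top view shows the caddy with the silver cup at about (223,240), the scale at (361,222), the red tray at (460,227), the can at (437,159) and the hammer and brush along row 145. There are three cup candidates: silver in the caddy (226,228), green (137,230) and purple (230,341). The silver one fits, since it is aluminium, sits in the plywood caddy and holds dark nuts. I'll confirm it in an enlarged crop and measure.

```bash
cat > h.py <<'E'
import numpy as np,cv2
def ray(im,p):
    R=np.array(im["R"]);t=np.array(im["t"])
    d=R.T@np.array([(p[0]-im["cx"])/im["fx"],(p[1]-im["cy"])/im["fy"],1.]);return -R.T@t,d/np.linalg.norm(d)
def plane(im,p,z):
    o,d=ray(im,p);return o+d*(z-o[2])/d[2]
def tri(rs):
    A=sum(np.eye(3)-np.outer(d,d) for o,d in rs);b=sum((np.eye(3)-np.outer(d,d))@o for o,d in rs)
    return np.linalg.solve(A,b)
def proj(im,X):
    c=np.array(im["R"])@np.array(X)+np.array(im["t"]);return np.array([c[0]/c[2]*im["fx"]+im["cx"],c[1]/c[2]*im["fy"]+im["cy"]])
def biggest(m):
    return max(cv2.findContours(m.astype(np.uint8),0,2)[0],key=cv2.contourArea)
def rect(im,c,z):
    P=np.array([plane(im,q[0],z)[:2] for q in c]);return cv2.minAreaRect((P*1000).astype(np.float32))
E
python3 - <<'E'
import pickle;from h import *
d=pickle.load(open("d0.pkl","rb"))
im=d["top"];a=np.array(im["pixels"]);s=d["scene"];b=np.array(s["pixels"])
hsv=cv2.cvtColor(a,cv2.COLOR_BGR2HSV);H,S,V=cv2.split(hsv)
def win(x0,x1,y0,y1):
    w=np.zeros(H.shape,bool);w[y0:y1,x0:x1]=1;return w
print("tray",rect(im,biggest(((H<8)|(H>172))&(S>150)&win(400,520,170,280)),.06))
print("pan",rect(im,biggest((S<60)&(V>110)&win(305,412,165,280)),.045))
print("caddy",rect(im,biggest((S<150)&(S>30)&(V>150)&win(170,275,185,300)),.085))
print("px",hsv[203,215],hsv[203,180],hsv[222,227])
c1=cv2.resize(a[185:300,180:265],None,fx=4.6,fy=4.6,interpolation=cv2.INTER_CUBIC)
c2=cv2.resize(b[255:365,345:460],None,fx=3.4,fy=4.6,interpolation=cv2.INTER_CUBIC)
h=min(len(c1),len(c2));cv2.imwrite("pics/crop.png",np.hstack([c1[:h],c2[:h]]));print(c1.shape,c2.shape)
E
```

```text
tray ((539.863525390625, -297.388427734375), (204.2049102783203, 175.3663330078125), 66.16500091552734)
pan ((563.0435791015625, -12.259437561035156), (224.35284423828125, 173.4192352294922), 14.485300064086914)
caddy ((508.985107421875, 389.2769775390625), (147.9653778076172, 235.09071350097656), 76.90340423583984)
px [ 15 127  62] [ 15 160 177] [ 17 107  76]
(529, 391, 3) (506, 391, 3)
```

View pics/crop.png

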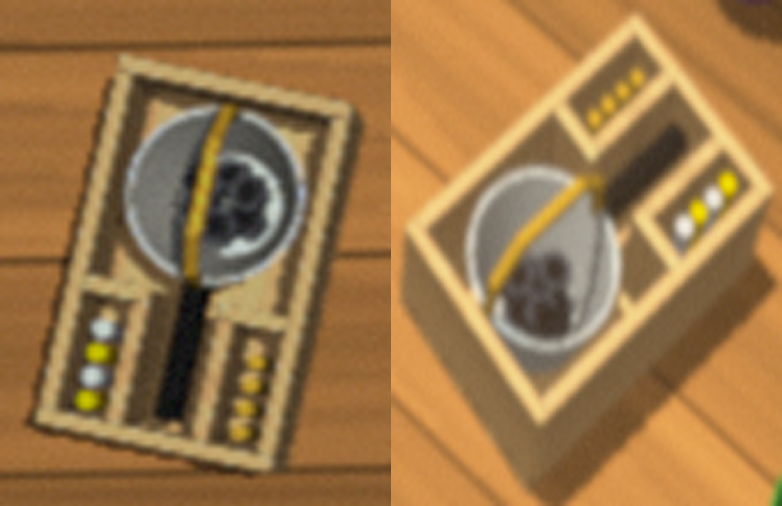

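The crop confirms it: a silver cup with dark nuts, a brass bail and a black handle in the channel. Its centre is near (551,379) mm with yaw about -13°. I'm moving above it now.

Emit:
move_arm --steps '[0,0,0.405,0.345,0.916,0.03,1,0,0,0.405,0.345,0.916,0.03,1,0,0,0.405,0.345,0.916,0.03,1,0,0,0.405,0.345,0.916,0.03,1,0,0,0.405,0.345,0.916,0.03,1,0,0,0.405,0.345,0.916,0.03,1,0,0,0.405,0.345,0.916,0.03,1,0,0,0.405,0.345,0.916,0.03,1,0,0,0.405,0.345,0.916,0.03,1,0,0,0.405,0.345,0.916,0.03,1]' --squeeze 60

```text
clock: 1.1
position: [0.3818, -0.0673, 0.2385]
ee_rot: [0.0, 0.593, 0.805, 0.0]
contact_force: [0.9, -0.2, -0.0]
width: 0.0854
gripper_force: 0.0
```

```bash
cat > log.py <<'E'
from rig import manip
import numpy as np,json
s=manip.get_state();open("log.jsonl","a").write(json.dumps({k:np.array(s[k]).tolist() for k in("qpos","position","ee_rot")})+"\n")
q=np.array(s["ee_rot"]);from scipy.spatial.transform import Rotation as R
m=R.from_quat(q[[1,2,3,0]]).as_matrix();print("t",round(s["clock"],2),"q",np.round(s["qpos"],3),"p",np.round(s["position"],4),"w",round(s["width"],4),"F",np.round(s["contact_force"],1),"g",s["gripper_force"],"\nyaw_y",np.degrees(np.arctan2(m[1,1],m[0,1])).round(1),"z",m[:,2].round(3))
E
python3 log.py
```

```text
t 1.1 q [-0.354 -0.024  1.825  0.     1.339 -0.655] p [ 0.3818 -0.0673  0.2385] w 0.0854 F [ 0.9 -0.2 -0. ] g 0.0 
yaw_y 17.2 z [ 0.001 -0.    -1.   ]
```

Emit:
move_arm --steps '[0,0,0.166,0.169,0.446,0.015,1,0,0,0.166,0.169,0.446,0.015,1,0,0,0.166,0.169,0.446,0.015,1,0,0,0.166,0.169,0.446,0.015,1,0,0,0.166,0.169,0.446,0.015,1,0,0,0.166,0.169,0.446,0.015,1,0,0,0.166,0.169,0.446,0.015,1,0,0,0.166,0.169,0.446,0.015,1,0,0,0.166,0.169,0.446,0.015,1,0,0,0.166,0.169,0.446,0.015,1]'

```text
clock: 2.1
position: [0.5514, 0.3805, 0.2522]
ee_rot: [-0.0, 0.115, 0.993, 0.0]
contact_force: [0.3, -1.1, 0.7]
width: 0.0854
gripper_force: 0.0
```

```bash
python3 log.py; python3 - <<'E'
from rig import manip
import cv2,numpy as np,pickle
from h import *
im=manip.get_image("wrist");pickle.dump(im,open("w1.pkl","wb"));cv2.imwrite("pics/w1.png",np.array(im["pixels"]))
d=pickle.load(open("d0.pkl","rb"));d["wrist"]=im
print("cam",np.round(-np.array(im["R"]).T@np.array(im["t"]),3))
X=np.array([.551,.379,.121])
for n in d: print(n,proj(d[n],X))
# brass mask centroid in each view near the expected point
for n,k in(("top",14),("scene",25),("wrist",120)):
    a=np.array(d[n]["pixels"]);H,S,V=cv2.split(cv2.cvtColor(a,cv2.COLOR_BGR2HSV));p=proj(d[n],X)
    m=(S>150)&(V>120)&(H>15)&(H<30);yy,xx=np.nonzero(m);g=np.hypot(xx-p[0],yy-p[1])<k
    print(n,g.sum(),xx[g].mean(),yy[g].mean())
E
```

```text
t 2.1 q [ 5.000e-01  4.090e-01  1.232e+00  1.000e-03  1.501e+00 -8.410e-01] p [0.5514 0.3805 0.2522] w 0.0854 F [ 0.3 -1.1  0.7] g 0.0 
yaw_y 76.8 z [-0.001  0.001 -1.   ]
cam [0.483 0.396 0.403]
scene [391.62039097 301.4563383 ]
top [223.21264435 225.0932202 ]
wrist [315.55663285 222.53830432]
top 87 223.90804597701148 224.83908045977012
scene 160 388.925 301.10625
wrist 13439 309.4431877371828 267.88793809063174
```

View pics/w1.png

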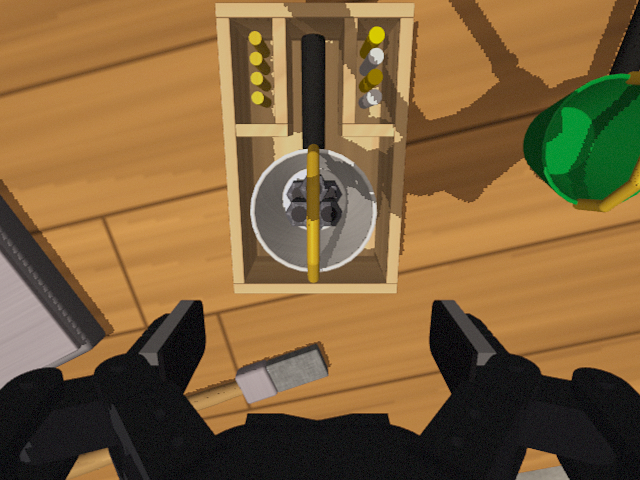

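The wrist view shows the bail running vertically at column 313 (rows 148–282), centred between the jaws and aligned with them. I'll descend and grip the bail.

Emit:
move_arm --steps '[0,0,0,0,-0.002,-0.04,1,0,0,0,0,-0.002,-0.08,1,0,0,0,0,-0.002,-0.115,1,0,0,0,0,-0.002,-0.133,1,0,0,0,0,-0.002,-0.133,0,0,0,0,0,-0.002,-0.133,-1,0,0,0,0,-0.002,-0.133,-1,0,0,0,0,-0.002,-0.133,-1,0,0,0,0,-0.002,-0.133,-1,0,0,0,0,-0.002,-0.133,-1]' --squeeze 80

```text
clock: 3.15
position: [0.5511, 0.3748, 0.1213]
ee_rot: [0.001, 0.116, 0.993, 0.0]
contact_force: [0.0, -0.4, 0.2]
width: 0.0001
gripper_force: 0.0
```

```bash
python3 log.py
```

```text
t 3.15 q [ 0.493  0.476  1.449  0.     1.215 -0.845] p [0.5511 0.3748 0.1213] w 0.0001 F [ 0.  -0.4  0.2] g 0.0 
yaw_y 76.7 z [ 0.001  0.001 -1.   ]
```

The fingers shut completely, so the grip missed. I'll look again.

```bash
python3 - <<'E'
from rig import manip
import cv2,numpy as np,pickle
from h import *
im=manip.get_image("wrist");s=manip.get_image("scene");pickle.dump((im,s),open("w2.pkl","wb"))
a=np.array(im["pixels"]);b=np.array(s["pixels"])
c2=cv2.resize(b[240:380,330:470],(400,400),interpolation=cv2.INTER_CUBIC)
cv2.imwrite("pics/w2.png",np.hstack([cv2.resize(a,(400,300)),c2[:300]]) if 0 else np.hstack([cv2.copyMakeBorder(cv2.resize(a,(400,300)),0,100,0,0,0),c2]))
print(manip.get_state()["position"], s["t"], im["fx"])
E
```

```text
[0.55094115 0.37477022 0.12087513] [ 0.24398473 -0.32584044  1.89753534] 380.4146314892121
```

View pics/w2.png

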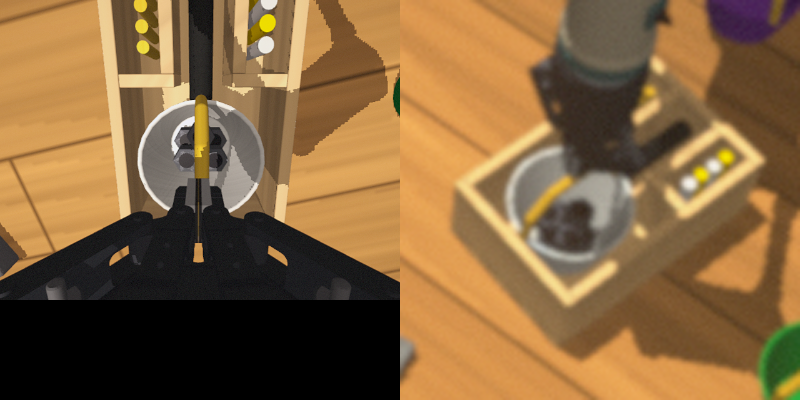

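```bash
python3 - <<'E'
import pickle;from h import *
d=pickle.load(open("d0.pkl","rb"));w1=pickle.load(open("w1.pkl","rb"));w2,s2=pickle.load(open("w2.pkl","rb"))
def mask(im):
    H,S,V=cv2.split(cv2.cvtColor(np.array(im["pixels"]),cv2.COLOR_BGR2HSV));return (S>140)&(V>90)&(H>18)&(H<32)
for n,im,r0,r1 in(("w1",w1,150,284),("w2",w2,150,292)):
    m=mask(im);m[:,:295]=0;m[:,335:]=0
    print(n,"fx",im["fx"],"cam",np.round(-np.array(im["R"]).T@im["t"],3),"axis",np.round(np.array(im["R"])[2],3))
    print([(r,int(m[r].sum()),np.nonzero(m[r])[0].mean().round(1) if m[r].any() else 0) for r in range(r0,r1,12)])
for z in(.121,.09): print(z,proj(w1,[.551,.379,z]),proj(w2,[.551,.379,z]))
print("tip",proj(w2,[.551,.3748,.104]),proj(w2,[.551,.3748,.121]))
# plane intersection: bail line in w1 (column) with ray from scene/top centroid
def comp(im,win):
    m=mask(im).astype(np.uint8);w=np.zeros_like(m);w[win[2]:win[3],win[0]:win[1]]=1;yx=np.argwhere(m*w);return yx[:,::-1]
for n,win in(("top",(212,240,200,250)),("scene",(365,425,280,330))):
    p=comp(d[n],win);v=cv2.fitLine(p.astype(np.float32),cv2.DIST_HUBER,0,.01,.01).ravel();print(n,len(p),v,p.min(0),p.max(0))
E
```

```text
w1 fx 380.4146314892121 cam [0.483 0.396 0.403] axis [ 0.271 -0.063 -0.96 ]
[(150, 10, np.float64(312.5)), (162, 12, np.float64(312.5)), (174, 12, np.float64(312.5)), (186, 12, np.float64(312.5)), (198, 12, np.float64(312.5)), (210, 12, np.float64(312.5)), (222, 12, np.float64(312.5)), (234, 12, np.float64(312.5)), (246, 12, np.float64(312.5)), (258, 12, np.float64(312.5)), (270, 11, np.float64(313.0)), (282, 6, np.float64(312.5))]
w2 fx 380.4146314892121 cam [0.483 0.39  0.272] axis [ 0.273 -0.064 -0.96 ]
[(150, 0, 0), (162, 18, np.float64(321.5)), (174, 21, np.float64(322.0)), (186, 22, np.float64(322.5)), (198, 23, np.float64(322.0)), (210, 24, np.float64(322.5)), (222, 24, np.float64(322.5)), (234, 24, np.float64(322.5)), (246, 23, np.float64(322.0)), (258, 24, np.float64(322.5)), (270, 22, np.float64(322.5)), (282, 22, np.float64(322.5))]
0.121 [315.55663285 222.53830432] [327.60451642 292.88613819]
0.09 [315.66444234 213.69481161] [325.92665462 267.39853415]
tip [318.0074389  279.77280301] [318.14064788 294.9543578 ]
top 135 [ 2.2483024e-01 -9.7439796e-01  2.2392905e+02  2.2598512e+02] [220 208] [231 245]
scene 189 [  0.74950415  -0.6619997  388.59534    303.7737    ] [373 280] [410 322]
```

```bash
python3 - <<'E'
import pickle;from h import *
w2,s2=pickle.load(open("w2.pkl","rb"))
a=np.array(w2["pixels"])[220:420,240:400]
b=np.array(s2["pixels"])[250:340,370:440]
cv2.imwrite("pics/w2c.png",np.hstack([cv2.resize(cv2.convertScaleAbs(a,alpha=1.6,beta=20),(440,550),interpolation=cv2.INTER_CUBIC),cv2.resize(cv2.convertScaleAbs(b,alpha=1.4,beta=20),(350,550),interpolation=cv2.INTER_CUBIC)]))
E
```

```text
(no output)
```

View pics/w2c.png

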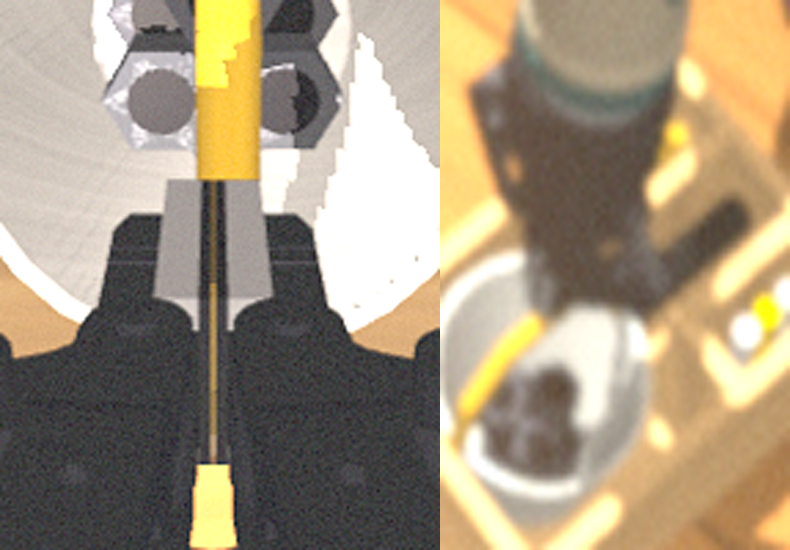

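The crop shows the shut pads (tip edge at row 285) lying above the bail. By the ray their tips are near z=0.13, so they closed just over the bar. I'll open partly, go 28 mm lower and close again.

Emit:
move_arm --steps '[0,0,0,0,0.002,0,-0.2,0,0,0,0,0.002,0,-0.2,0,0,0,0,0.002,0,-0.2,0,0,0,0,0.002,-0.01,-0.2,0,0,0,0,0.002,-0.02,-0.2,0,0,0,0,0.002,-0.028,-0.2,0,0,0,0,0.002,-0.028,-1,0,0,0,0,0.002,-0.028,-1,0,0,0,0,0.002,-0.028,-1,0,0,0,0,0.002,-0.028,-1]' --squeeze 80

```text
clock: 4.25
position: [0.5504, 0.3764, 0.0918]
ee_rot: [-0.001, 0.116, 0.993, -0.0]
contact_force: [-0.4, -0.4, -5.3]
width: 0.0078
gripper_force: 77.9
```

```bash
python3 log.py;python3 - <<'E'
import json,numpy as np
from scipy.optimize import least_squares
L=[json.loads(l) for l in open("log.jsonl")]
q=np.array([l["qpos"] for l in L]);p=np.array([l["position"] for l in L])
r=np.hypot(p[:,0],p[:,1]);print(np.c_[r,p[:,2],q[:,1:3]].round(3))
E
```

```text
t 4.25 q [ 0.496  0.501  1.484  0.     1.158 -0.842] p [0.5504 0.3764 0.0918] w 0.0078 F [-0.4 -0.4 -5.3] g 77.85348773002625 
yaw_y 76.7 z [-0.001 -0.001 -1.   ]
[[ 0.388  0.238 -0.024  1.825]
 [ 0.67   0.252  0.409  1.232]
 [ 0.667  0.121  0.476  1.449]
 [ 0.667  0.092  0.501  1.484]]
```

It is gripped, but a width of 7.8 mm on a 10 mm bar suggests the tips hold only its edge. I'll regrip 7 mm deeper.

Emit:
move_arm --steps '[0,0,0,0,0,0,-0.5,0,0,0,0,0,0,-0.5,0,0,0,0,0,0,-0.5,0,0,0,0,0,-0.004,-0.5,0,0,0,0,0,-0.007,-0.5,0,0,0,0,0,-0.007,-0.5,0,0,0,0,0,-0.007,-1,0,0,0,0,0,-0.007,-1,0,0,0,0,0,-0.007,-1,0,0,0,0,0,-0.007,-1]' --squeeze 80

```text
clock: 5.25
position: [0.5508, 0.3769, 0.0853]
ee_rot: [-0.0, 0.116, 0.993, 0.0]
contact_force: [0.5, 1.0, -2.0]
width: 0.0082
gripper_force: 77.8
```

```bash
python3 log.py;python3 - <<'E'
from rig import manip
import pickle;from h import *
im=manip.get_image("wrist");pickle.dump(im,open("w3.pkl","wb"));a=np.array(im["pixels"])
H,S,V=cv2.split(cv2.cvtColor(a,cv2.COLOR_BGR2HSV));m=(S>140)&(V>90)&(H>18)&(H<32);m[:,:280]=0;m[:,360:]=0
print([(r,int(m[r].sum()),np.nonzero(m[r])[0].mean().round(1) if m[r].any() else 0) for r in range(150,360,12)],np.round(-np.array(im["R"]).T@im["t"],3))
cv2.imwrite("pics/w3.png",cv2.convertScaleAbs(a[120:440,160:480],alpha=1.5,beta=15))
E
```

```text
t 5.25 q [ 0.496  0.507  1.491  0.     1.143 -0.842] p [0.5508 0.3769 0.0853] w 0.0082 F [ 0.5  1.  -2. ] g 77.77482748031616 
yaw_y 76.7 z [-0.  0. -1.]
[(150, 0, 0), (162, 15, np.float64(317.0)), (174, 23, np.float64(317.0)), (186, 25, np.float64(317.0)), (198, 27, np.float64(317.0)), (210, 27, np.float64(317.0)), (222, 29, np.float64(317.0)), (234, 29, np.float64(317.0)), (246, 31, np.float64(317.0)), (258, 31, np.float64(317.0)), (270, 30, np.float64(317.5)), (282, 31, np.float64(317.0)), (294, 29, np.float64(317.0)), (306, 29, np.float64(317.0)), (318, 25, np.float64(317.0)), (330, 23, np.float64(317.0)), (342, 23, np.float64(317.0)), (354, 23, np.float64(317.0))] [0.483 0.392 0.236]
```

View pics/w3.png

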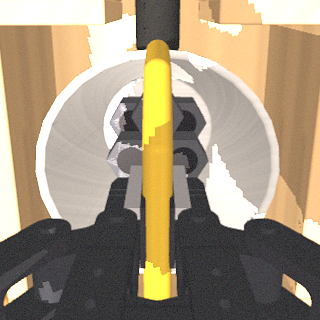

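The bail now sits well between the pads, with the pad tips below the bar and the grip at 78 N. I'll lift and carry it toward the scale.

Emit:
move_arm --steps '[0,0,0,0,0,0.015,-1,0,0,0,0,0,0.045,-1,0,0,0,0,0,0.08,-1,0,0,0,0,0,0.115,-1,0,0,0,0,0,0.13,-1,0,0,0,0.002,-0.02,0.13,-1,0,0,0.005,0.005,-0.055,0.13,-1,0,0,0.01,0.009,-0.095,0.13,-1,0,0,0.015,0.013,-0.135,0.13,-1,0,0,0.02,0.016,-0.175,0.13,-1]'

```text
clock: 6.3
position: [0.5654, 0.1989, 0.2135]
ee_rot: [-0.002, 0.053, 0.999, -0.001]
contact_force: [0.2, 0.2, -4.9]
width: 0.0077
gripper_force: 78.1
```

Emit:
move_arm --steps '[0,0,0.004,0.003,-0.04,0,-1,0,0,0.008,0.006,-0.08,0,-1,0,0,0.012,0.009,-0.12,0,-1,0,0,0.016,0.012,-0.16,0,-1,0,0,0.016,0.014,-0.19,0,-1,0,0,0.016,0.015,-0.209,-0.01,-1,0,0,0.016,0.015,-0.209,-0.04,-1,0,0,0.016,0.015,-0.209,-0.07,-1,0,0,0.016,0.015,-0.209,-0.07,-1,0,0,0.016,0.015,-0.209,-0.07,-1]'

```text
clock: 7.3
position: [0.5805, -0.0077, 0.1444]
ee_rot: [-0.002, 0.003, 1.0, 0.0]
contact_force: [0.3, -1.2, -4.5]
width: 0.0074
gripper_force: 78.5
```

```bash
python3 log.py;python3 - <<'E'
from rig import manip
import pickle;from h import *
d={n:manip.get_image(n) for n in("wrist","scene","top")};pickle.dump(d,open("w4.pkl","wb"))
a=np.array(d["scene"]["pixels"]);b=np.array(d["wrist"]["pixels"])
cv2.imwrite("pics/w4.png",np.hstack([cv2.resize(a[130:310,190:370],(400,400),interpolation=cv2.INTER_CUBIC),cv2.resize(b,(400,300))[:,:].copy() if 0 else cv2.copyMakeBorder(cv2.resize(b,(400,300)),0,100,0,0,0)]))
E
```

```text
t 7.3 q [-0.133  0.34   1.614 -0.     1.191 -1.697] p [ 0.5805 -0.0077  0.1444] w 0.0074 F [ 0.3 -1.2 -4.5] g 78.48349571228027 
yaw_y 89.6 z [-0.004  0.    -1.   ]
```

View pics/w4.png

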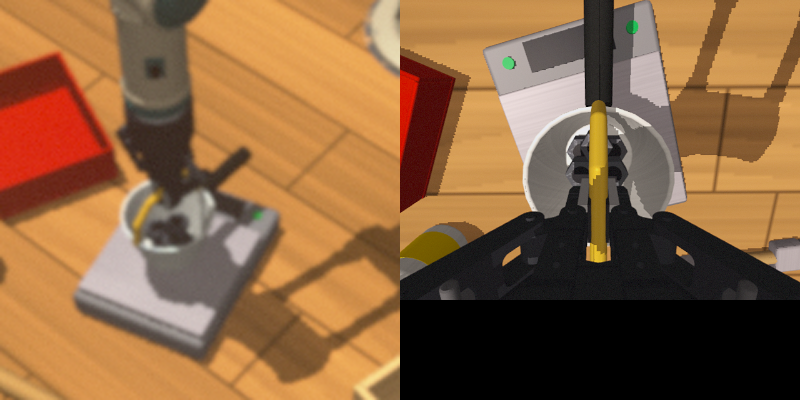

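The cup hangs full over the pan, with the nuts visible inside and the handle toward the display side. I'll lower it and release.

Emit:
move_arm --steps '[0,0,0,0,0,-0.008,-1,0,0,0,0,0,-0.016,-1,0,0,0,0,0,-0.021,-1,0,0,0,0,0,-0.021,-1,0,0,0,0,0,-0.021,-1,0,0,0,0,0,-0.021,-0.6,0,0,0,0,0,-0.021,-0.6,0,0,0,0,0,-0.021,-0.6,0,0,0,0,0,-0.021,-0.6,0,0,0,0,0,-0.021,-0.6]'

```text
clock: 8.45
position: [0.582, -0.0074, 0.1247]
ee_rot: [0.0, 0.003, 1.0, 0.0]
contact_force: [-0.3, -0.2, 0.4]
width: 0.0169
gripper_force: 0.0
```

```bash
python3 log.py
```

```text
t 8.45 q [-0.132  0.356  1.642  0.     1.143 -1.696] p [ 0.582  -0.0074  0.1247] w 0.0169 F [-0.3 -0.2  0.4] g 0.0 
yaw_y 89.6 z [ 0.  0. -1.]
```

Emit:
move_arm --steps '[0,0,0,0,0,0.03,-0.6,0,0,0,0,0,0.07,-0.6,0,0,0,0,0,0.11,-0.6,0,0,0,0,0,0.14,-0.6,0,-0.02,0,-0.03,0,0.15,-0.3,0,-0.04,0,-0.06,0,0.15,0,0,-0.06,0,-0.09,0,0.15,0,0,-0.083,0,-0.11,0,0.15,0,0,-0.083,0,-0.11,0,0.15,0,0,-0.083,0,-0.11,0,0.15,0]'

```text
clock: 9.45
position: [0.4691, -0.0069, 0.2737]
ee_rot: [0.257, 0.004, 0.966, 0.001]
contact_force: [0.6, -0.5, 1.1]
width: 0.0431
gripper_force: 0.0
```

```bash
python3 log.py; python3 - <<'E'
from rig import manip
import pickle;from h import *
d={n:manip.get_image(n) for n in("wrist","scene","top")};pickle.dump(d,open("w5.pkl","wb"))
# handle: dark pixels in wrist & top
for n,pred in(("wrist",None),("top",None)):
    print(n,[proj(d[n],X).round(0).tolist() for X in([.582,-.007,.16],[.468,-.007,.099],[.438,-.007,.099],[.52,-.007,.099])])
a=np.array(d["scene"]["pixels"]);b=np.array(d["wrist"]["pixels"])
cv2.imwrite("pics/w5.png",np.hstack([cv2.resize(a[130:310,190:370],(400,400),interpolation=cv2.INTER_CUBIC),cv2.copyMakeBorder(cv2.resize(b,(400,300)),0,100,0,0,0)]))
E
```

```text
t 9.45 q [-0.271 -0.191  2.     0.18   0.836 -1.922] p [ 0.4691 -0.0069  0.2737] w 0.0431 F [ 0.6 -0.5  1.1] g 0.0 
yaw_y 89.6 z [ 0.498 -0.    -0.867]
wrist [[318.0, 263.0], [317.0, 102.0], [317.0, 61.0], [318.0, 161.0]]
top [[362.0, 210.0], [362.0, 253.0], [362.0, 263.0], [361.0, 234.0]]
```

View pics/w5.png

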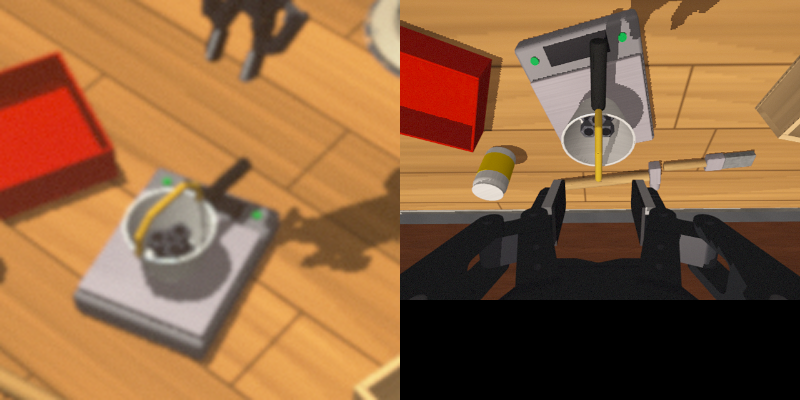

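Step 1 looks done: the cup stands full on the pan, with the handle end at wrist pixel (320,61) against (317,61) predicted, so the cup is at (582,-7) mm with yaw 0. Next I'll fit a small kinematic model from the logged poses to choose a pour grasp the arm can reach.

```bash
cat > kin.py <<'E'
import numpy as np,json
from scipy.optimize import least_squares
from scipy.spatial.transform import Rotation as Ro
lo=np.array([-2.89,-.75,.22,-1.18,.11,-2.7]);hi=np.array([2.89,2.08,2.7,4.32,2.71,2.7])
def fk(q,P):
    a,L1,L2,b,e,h,d=P;q23=q[1]+q[2]
    w=np.array([a+L1*np.sin(q[1])+L2*np.sin(q23)+b*np.cos(q23),e,h+L1*np.cos(q[1])+L2*np.cos(q23)-b*np.sin(q23)])
    R=Ro.from_euler("ZYZYZ",[q[0],q23,q[3],q[4],-0+q[5]])
    return Ro.from_euler("z",q[0]).apply(w)+R.as_matrix()[:,2]*d,R
L=[json.loads(l) for l in open("log.jsonl")]+[dict(qpos=[-1.326,.276,1.505,0,1.361,-.121],position=[.206,-.537,.223],ee_rot=[0,.983,.182,0])]
Q=[np.array(l["qpos"]) for l in L];X=[np.array(l["position"]) for l in L];E=[Ro.from_quat(np.array(l["ee_rot"])[[1,2,3,0]]) for l in L]
f=least_squares(lambda P:np.concatenate([fk(q,P)[0]-x for q,x in zip(Q,X)]+[[.01*(P[0]),.01*P[3]]]),[0,.4,.35,0,.07,.2,.25]);P=f.x
C=fk(Q[-2],P)[1].inv()*E[-2]
def ik(p,R,q0):
    g=lambda q:np.concatenate([(fk(q,P)[0]-p)*5,(R.inv()*fk(q,P)[1]*C).as_rotvec(),1e-4*(q-q0)])
    s=least_squares(g,np.clip(q0,lo+1e-3,hi-1e-3),bounds=(lo,hi));return s.x,np.abs(s.fun[:6]).max()
if __name__=="__main__":
    print(P.round(3),"res",np.abs(f.fun).max().round(4),"C",C.as_rotvec().round(3))
    print([np.degrees((fk(q,P)[1]*C).inv()*e if 0 else ((fk(q,P)[1]*C).inv()*e).magnitude()).round(1) for q,e in zip(Q,E)])
E
python3 kin.py
```

```text
Traceback (most recent call last):
  File "kin.py", line 12, in <module>
    f=least_squares(lambda P:np.concatenate([fk(q,P)[0]-x for q,x in zip(Q,X)]+[[.01*(P[0]),.01*P[3]]]),[0,.4,.35,0,.07,.2,.25]);P=f.x
  File "kin.py", line 12, in <lambda>
    f=least_squares(lambda P:np.concatenate([fk(q,P)[0]-x for q,x in zip(Q,X)]+[[.01*(P[0]),.01*P[3]]]),[0,.4,.35,0,.07,.2,.25]);P=f.x
                                             ~~^^^^^
  File "kin.py", line 8, in fk
    R=Ro.from_euler("ZYZYZ",[q[0],q23,q[3],q[4],-0+q[5]])
  File "scipy/spatial/transform/_rotation.pyx", line 1413, in scipy.spatial.transform._rotation.Rotation.from_euler
ValueError: Expected axis specification to be a non-empty string of upto 3 characters, got ZYZYZ
```

```bash
sed -i 's|R=Ro.from_euler("ZYZYZ".*|R=Ro.from_euler("ZYZ",[q[0],q23,q[3]])*Ro.from_euler("YZ",[q[4],q[5]])|' kin.py; python3 kin.py
```

```text
[0.    0.63  0.421 0.061 0.069 0.137 0.373] res 0.0006 C [-0.    -0.     1.571]
[np.float64(0.0), np.float64(0.0), np.float64(0.0), np.float64(0.0), np.float64(0.0), np.float64(0.0), np.float64(0.0), np.float64(0.0), np.float64(0.0)]
```

```bash
cat > plan.py <<'E'
from kin import *
Rd=E[-3]  # tool down, y along +y (reading on the scale)
Rd=Ro.from_matrix(np.array([[-1,0,0],[0,1,0],[0,0,-1.]]))
rx=lambda a:Ro.from_euler("x",a,degrees=True);ry=lambda a:Ro.from_euler("y",a,degrees=True);rz=lambda a:Ro.from_euler("z",a,degrees=True)
OFF=.032
def pose(G,psi,rho,rho0,phi):
    R=rz(psi)*rx(rho+rho0)*ry(-phi)*Rd;return np.array(G)+OFF*R.as_matrix()[:,2],R
def path(phi,rho0,sg,psi,tilt=125,gz=.17,tray=(.54,-.297),n=6):
    g0=np.array([.468,-.007,.099]);ax=rz(psi).apply([1,0,0]);lat=rz(psi).apply([0,-sg,0])  # rho>0 pours to -y
    g1=np.array([tray[0],tray[1],gz])-.114*ax-.02*lat
    wp=[(g0+[0,0,.12],0,0),(g0,0,0),(g0+[0,0,.1],0,0)]
    for k in range(1,5): wp.append((g0+[0,0,.1]+(g1-g0-[0,0,.1])*k/4,psi*k/4,0))
    for k in range(1,n+1): wp.append((g1,psi,sg*tilt*k/n))
    return [pose(G,p,r,rho0,phi) for G,p,r in wp]
def run(wps,q):
    out=[];w=0
    for p,R in wps:
        q,e=ik(p,R,q);out.append(q);w=max(w,e)
        if e>.01: return None,w
    return np.array(out),w
if __name__=="__main__":
    import itertools
    for sg,phi,pre,psi in itertools.product((1,-1),(0,20,40,60),(0,25,50),(20,-10,-40,-70)):
        wps=path(phi,-sg*pre,sg,psi);o,w=run(wps,Q[-2])
        if o is None: continue
        zw=min((p-.373*R.as_matrix()[:,2])[2] for p,R in wps)
        m=np.minimum(o-lo,hi-o).min();st=np.abs(np.diff(o,axis=0)).max(0)
        if zw>.12: print(sg,phi,pre,psi,"margin",m.round(2),"zw",zw.round(3),"step",st.round(1),"q end",o[-1].round(2))
E
time python3 plan.py
```

```text
1 0 50 -10 margin 0.04 zw 0.258 step [0.2 0.2 0.1 0.5 0.2 0.5] q end [-1.1   0.75  1.6   0.68  1.95 -2.66]
1 0 50 -40 margin 0.02 zw 0.258 step [0.2 0.2 0.1 0.4 0.2 0.4] q end [-1.2   0.61  2.    1.01  1.58 -2.68]
-1 0 50 -40 margin 0.1 zw 0.258 step [0.2 0.2 0.1 0.4 0.2 0.4] q end [-0.09  0.71  1.7  -0.93  1.75 -0.59]
-1 0 50 -70 margin 0.1 zw 0.258 step [0.2 0.2 0.2 0.5 0.3 0.7] q end [-0.19  0.86  1.31 -0.63  2.14 -0.53]
real	0m4.657s
user	0m5.122s
sys	0m0.077s
```

```bash
python3 - <<'E'
from plan import *
import itertools
res=[]
for phi,pre,psi in itertools.product((-15,0,10,20),(40,50,60),(-30,-50,-70,-90)):
    wps=path(phi,pre,-1,psi,gz=.18);o,w=run(wps,Q[-2])
    if o is None: continue
    m=np.minimum(o-lo,hi-o);res.append((m.min(),phi,pre,psi,m.min(0).round(2),np.abs(np.diff(o,axis=0)).max(0).round(1),o[0].round(2),o[-1].round(2)))
for r in sorted(res,key=lambda r:-r[0])[:6]: print(r)
E
```

```text
(np.float64(0.34956086660123464), -15, 40, -50, array([1.87, 1.08, 0.9 , 0.41, 0.57, 0.35]), array([0.2, 0.2, 0.1, 0.3, 0.2, 0.4]), array([-0.49,  0.4 ,  1.64,  0.44,  1.7 , -2.24]), array([-0.2 ,  0.89,  1.42, -0.77,  2.14, -0.57]))
(np.float64(0.33004301952708337), -15, 40, -70, array([1.9 , 1.03, 0.74, 0.63, 0.33, 0.35]), array([0.2, 0.2, 0.2, 0.4, 0.3, 0.5]), array([-0.49,  0.4 ,  1.64,  0.44,  1.7 , -2.24]), array([-0.28,  0.97,  1.2 , -0.55,  2.38, -0.47]))
(np.float64(0.22987865191517187), -15, 50, -30, array([1.84, 1.11, 0.94, 0.27, 0.91, 0.23]), array([0.2, 0.2, 0.1, 0.3, 0.2, 0.3]), array([-0.55,  0.46,  1.65,  0.53,  1.77, -2.34]), array([-0.14,  0.72,  1.66, -0.91,  1.8 , -0.67]))
(np.float64(0.22987865191517187), -15, 50, -50, array([1.8 , 1.08, 0.86, 0.48, 0.66, 0.23]), array([0.2, 0.2, 0.1, 0.3, 0.2, 0.4]), array([-0.55,  0.46,  1.65,  0.53,  1.77, -2.34]), array([-0.21,  0.81,  1.42, -0.7 ,  2.05, -0.63]))
(np.float64(0.22987865191517187), -15, 50, -70, array([1.81, 1.01, 0.66, 0.7 , 0.43, 0.23]), array([0.2, 0.2, 0.2, 0.3, 0.3, 0.5]), array([-0.55,  0.46,  1.65,  0.53,  1.77, -2.34]), array([-0.29,  0.9 ,  1.2 , -0.48,  2.28, -0.5 ]))
(np.float64(0.22987865191517187), -15, 50, -90, array([1.92, 0.96, 0.5 , 0.99, 0.26, 0.23]), array([0.2, 0.2, 0.2, 0.6, 0.3, 0.7]), array([-0.55,  0.46,  1.65,  0.53,  1.77, -2.34]), array([-0.39,  0.97,  1.03, -0.19,  2.45, -0.24]))
```

```bash
python3 - <<'E'
from plan import *
import itertools
res=[]
for phi,pre,psi in itertools.product((-8,-4,0),(30,36,42,48),(-40,-55,-70)):
    wps=path(phi,pre,-1,psi,gz=.18);o,w=run(wps,Q[-2])
    if o is None: continue
    m=np.minimum(o-lo,hi-o);res.append((m.min().round(3),phi,pre,psi,m.min(0).round(2),o[-1].round(2)))
for r in sorted(res,key=lambda r:-r[0])[:9]: print(r)
E
```

```text
(np.float64(0.345), -8, 36, -55, array([1.9 , 1.  , 0.8 , 0.37, 0.54, 0.34]), array([-0.17,  0.91,  1.42, -0.81,  2.17, -0.55]))
(np.float64(0.345), -8, 36, -70, array([1.95, 0.96, 0.7 , 0.52, 0.35, 0.34]), array([-0.24,  0.98,  1.24, -0.66,  2.36, -0.51]))
(np.float64(0.343), 0, 30, -70, array([2.05, 0.89, 0.68, 0.39, 0.37, 0.34]), array([-0.19,  1.  ,  1.3 , -0.79,  2.34, -0.56]))
(np.float64(0.334), -4, 30, -70, array([2.03, 0.92, 0.72, 0.43, 0.33, 0.39]), array([-0.21,  1.01,  1.27, -0.75,  2.38, -0.53]))
(np.float64(0.328), -8, 30, -55, array([1.96, 1.01, 0.84, 0.33, 0.48, 0.43]), array([-0.17,  0.96,  1.43, -0.85,  2.23, -0.53]))
(np.float64(0.305), -4, 36, -55, array([1.89, 0.97, 0.76, 0.33, 0.58, 0.31]), array([-0.15,  0.9 ,  1.46, -0.85,  2.13, -0.56]))
(np.float64(0.305), -4, 36, -70, array([1.96, 0.93, 0.66, 0.48, 0.39, 0.31]), array([-0.21,  0.97,  1.27, -0.7 ,  2.32, -0.53]))
(np.float64(0.298), -8, 30, -70, array([2.01, 0.95, 0.75, 0.48, 0.3 , 0.43]), array([-0.24,  1.02,  1.25, -0.7 ,  2.41, -0.51]))
(np.float64(0.294), -4, 30, -55, array([1.96, 0.98, 0.79, 0.29, 0.52, 0.39]), array([-0.15,  0.95,  1.46, -0.89,  2.19, -0.54]))
```

```bash
cat > rel.py <<'E'
from plan import *
import sys
from rig import manip
s=manip.get_state();R0=Ro.from_quat(np.array(s["ee_rot"])[[1,2,3,0]]);p0=np.array(s["position"])
def rel(G,psi,rho,rho0=30,phi=0,back=0):
    p,R=pose(G,psi,rho,rho0,phi);p=p-back*R.as_matrix()[:,2]
    return np.round(np.r_[np.degrees((R*R0.inv()).as_rotvec())/360,p-p0],4).tolist()
E
python3 - <<'E'
from rel import *
print(rel([.468,-.007,.099],0,0,back=.1),rel([.468,-.007,.099],0,0))
E
```

```text
[0.0813, 0.0814, 0.0228, -0.0065, -0.033, -0.1189] [0.0813, 0.0814, 0.0228, -0.0065, 0.017, -0.2055]
```

Emit:
move_arm --steps '[0.016,0.016,0.0045,-0.001,-0.006,-0.02,0,0.032,0.032,0.009,-0.003,-0.012,-0.045,0,0.049,0.049,0.0137,-0.004,-0.02,-0.07,0,0.065,0.065,0.018,-0.006,-0.028,-0.095,0,0.0813,0.0814,0.0228,-0.006,-0.033,-0.119,0,0.0813,0.0814,0.0228,-0.006,-0.033,-0.119,0,0.0813,0.0814,0.0228,-0.006,-0.033,-0.119,0,0.0813,0.0814,0.0228,-0.006,-0.033,-0.119,0,0.0813,0.0814,0.0228,-0.006,-0.033,-0.119,0,0.0813,0.0814,0.0228,-0.006,-0.033,-0.119,0]'

```text
clock: 10.6
position: [0.4657, -0.0396, 0.1579]
ee_rot: [0.0, -0.001, 0.966, 0.258]
contact_force: [-0.6, -0.6, -0.6]
width: 0.0424
gripper_force: 0.0
```

```bash
python3 log.py; python3 - <<'E'
from rel import *
from h import *
import pickle
w=manip.get_image("wrist");sc=manip.get_image("scene");pickle.dump((w,sc),open("w6.pkl","wb"))
print("target",rel([.468,-.007,.099],0,0))
a=np.array(sc["pixels"]);b=np.array(w["pixels"])
c=cv2.resize(b,(400,300))
for X in([.438,-.007,.099],[.468,-.007,.099],[.526,-.007,.099]):
    cv2.circle(c,tuple((proj(w,X)/1.6).astype(int)),3,(255,0,255),-1)
cv2.imwrite("pics/w6.png",np.hstack([cv2.resize(a[130:310,190:370],(400,400),interpolation=cv2.INTER_CUBIC),cv2.copyMakeBorder(c,0,100,0,0,0)]))
E
```

```text
t 10.6 q [-0.585  0.283  1.803  0.437  1.381 -2.313] p [ 0.4657 -0.0396  0.1579] w 0.0424 F [-0.6 -0.6 -0.6] g 0.0 
yaw_y 90.2 z [-0.     0.498 -0.867]
target [0.0004, 0.0002, -0.0004, 0.0023, 0.0486, -0.0866]
```

View pics/w6.png

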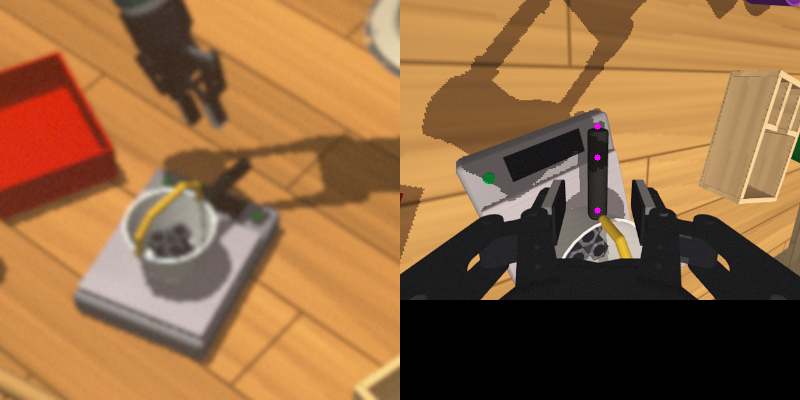

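The wrist view shows the handle centred between the jaws (its column 598 lies midway between the pads at 558 and 637), with the model points on it. I'll approach along the tool axis and grip.

Emit:
move_arm --steps '[0,0,0,0.001,0.012,-0.021,0,0,0,0,0.001,0.024,-0.043,0,0,0,0,0.002,0.036,-0.064,0,0,0,0,0.002,0.0486,-0.0866,0,0,0,0,0.002,0.0486,-0.0866,0,0,0,0,0.002,0.0486,-0.0866,-1,0,0,0,0.002,0.0486,-0.0866,-1,0,0,0,0.002,0.0486,-0.0866,-1,0,0,0,0.002,0.0486,-0.0866,-1,0,0,0,0.002,0.0486,-0.0866,-1]' --squeeze 110

```text
clock: 11.7
position: [0.4683, 0.0082, 0.0697]
ee_rot: [-0.001, -0.0, 0.966, 0.259]
contact_force: [-0.5, 1.6, 5.5]
width: 0.0176
gripper_force: 107.2
```

```bash
python3 log.py; python3 - <<'E'
from rel import *
from h import *
import pickle
w=manip.get_image("wrist");t=manip.get_image("top");pickle.dump((w,t),open("w7.pkl","wb"))
for n,X in(("end",[.438,-.007,.099]),("grip",[.468,-.007,.099]),("bail",[.582,-.007,.16])): print(n,proj(w,X).round(0))
b=np.array(w["pixels"]);H,S,V=cv2.split(cv2.cvtColor(b,cv2.COLOR_BGR2HSV))
m=(S>140)&(V>90)&(H>18)&(H<32);yx=np.argwhere(m);print(len(yx),yx.min(0) if len(yx) else 0,yx.max(0) if len(yx) else 0)
E
```

```text
t 11.7 q [-0.502  0.374  1.946  0.501  1.148 -2.358] p [0.4683 0.0082 0.0697] w 0.0176 F [-0.5  1.6  5.5] g 107.2348952293396 
yaw_y 90.0 z [-0.002  0.501 -0.865]
end [323. 253.]
grip [323. 335.]
bail [426. 766.]
0 0 0
```

Emit:
move_arm --steps '[0,0,0,0,0,0.01,-1,0,0,0,0,0,0.025,-1,0,0,0,0,0,0.045,-1,0,0,0,0,0,0.07,-1,0,0,0,0,0,0.09,-1,0,0,0,0,0,0.1,-1,0,0,0,0,0,0.1,-1,0,0,0,0,0,0.1,-1,0,0,0,0,0,0.1,-1,0,0,0,0,0,0.1,-1]'

```text
clock: 12.8
position: [0.4672, 0.0085, 0.1678]
ee_rot: [-0.003, 0.0, 0.966, 0.26]
contact_force: [-0.1, 0.2, -5.1]
width: 0.0175
gripper_force: 108.2
```

```bash
python3 log.py; cat > bail.py <<'E'
from rig import manip
from h import *
# brass bail: centroid in top and scene near the prediction for an unsagged cup, triangulated
def brass(im,p,k):
    H,S,V=cv2.split(cv2.cvtColor(np.array(im["pixels"]),cv2.COLOR_BGR2HSV));yy,xx=np.nonzero((S>140)&(V>90)&(H>15)&(H<32)&(S>165))
    g=np.hypot(xx-p[0],yy-p[1])<k;return np.array([xx[g].mean(),yy[g].mean()]),g.sum(),(xx[g].min(),yy[g].min(),xx[g].max(),yy[g].max())
def find(X,k=22):
    ims={n:manip.get_image(n) for n in("top","scene")};rs=[]
    for n,im in ims.items():
        p=proj(im,X);c,nn,bb=brass(im,p,k);print(n,"pred",p.round(1),"seen",c.round(1),nn,bb);rs.append(ray(im,c))
    print("tri",tri(rs).round(4),"for",X)
E
python3 -c "
from bail import *
find([.582,-.007,.25])"
```

```text
t 12.8 q [-0.502  0.253  1.822  0.462  1.367 -2.237] p [0.4672 0.0085 0.1678] w 0.0175 F [-0.1  0.2 -5.1] g 108.20667386054993 
yaw_y 89.9 z [-0.006  0.501 -0.865]
top pred [364.3 205.6] seen [363.5 207. ] 108 (np.int64(361), np.int64(188), np.int64(366), np.int64(227))
scene pred [262.4 197.1] seen [263.9 196.1] 135 (np.int64(245), np.int64(179), np.int64(279), np.int64(215))
tri [ 0.5783 -0.0048  0.252 ] for [0.582, -0.007, 0.25]
```

```bash
python3 - <<'E'
from rel import *
for k in range(1,10): print([round(v,3) for v in rel(np.array([.468,-.007,.199])*(1-k/9)+np.array([.466,-.208,.165])*k/9,-60*k/9,0)])
E
```

```text
[-0.0, -0.001, -0.019, 0.002, -0.022, -0.001]
[-0.0, -0.001, -0.037, 0.004, -0.044, -0.004]
[-0.0, -0.001, -0.056, 0.005, -0.067, -0.008]
[-0.0, -0.001, -0.074, 0.007, -0.09, -0.012]
[-0.001, -0.001, -0.093, 0.008, -0.114, -0.016]
[-0.001, -0.001, -0.111, 0.009, -0.137, -0.019]
[-0.001, -0.001, -0.13, 0.011, -0.161, -0.023]
[-0.001, -0.001, -0.148, 0.012, -0.184, -0.027]
[-0.001, -0.001, -0.167, 0.012, -0.208, -0.031]
```

Emit:
move_arm --steps '[0,0,-0.019,0.001,-0.022,0,-1,0,0,-0.037,0.003,-0.044,0,-1,0,0,-0.056,0.005,-0.067,-0.004,-1,0,0,-0.074,0.006,-0.09,-0.01,-1,0,0,-0.093,0.008,-0.114,-0.015,-1,0,0,-0.111,0.009,-0.137,-0.019,-1,0,0,-0.13,0.011,-0.161,-0.023,-1,0,0,-0.148,0.012,-0.184,-0.027,-1,0,0,-0.167,0.012,-0.208,-0.031,-1,0,0,-0.167,0.012,-0.208,-0.031,-1]'

```text
clock: 13.9
position: [0.4794, -0.2015, 0.1374]
ee_rot: [0.129, 0.486, 0.835, 0.225]
contact_force: [0.7, 1.0, -6.2]
width: 0.0173
gripper_force: 122.1
```

```bash
python3 log.py; python3 - <<'E'
from rel import *
for k in range(1,11): print([round(v,3) for v in rel([.466,-.208,.165],-60,-7*k)])
from bail import find
find([.523,-.307,.226])
E
```

```text
t 13.9 q [-0.909  0.193  2.     0.642  0.975 -1.802] p [ 0.4794 -0.2015  0.1374] w 0.0173 F [ 0.7  1.  -6.2] g 122.11934566497803 
yaw_y 29.6 z [ 0.434  0.25  -0.866]
[-0.01, 0.017, 0.001, -0.003, -0.0, -0.002]
[-0.02, 0.034, 0.001, -0.006, -0.002, -0.003]
[-0.029, 0.05, 0.001, -0.009, -0.004, -0.004]
[-0.039, 0.067, 0.001, -0.012, -0.006, -0.004]
[-0.049, 0.084, 0.001, -0.016, -0.008, -0.004]
[-0.059, 0.101, 0.001, -0.019, -0.01, -0.004]
[-0.068, 0.118, 0.001, -0.022, -0.012, -0.003]
[-0.078, 0.135, 0.001, -0.025, -0.013, -0.001]
[-0.087, 0.152, 0.001, -0.029, -0.015, 0.001]
[-0.097, 0.169, 0.001, -0.031, -0.017, 0.003]
top pred [478.5 227.1] seen [475.6 225.4] 115 (np.int64(461), np.int64(213), np.int64(491), np.int64(236))
scene pred [196.5 137. ] seen [193.7 143.1] 160 (np.int64(175), np.int64(116), np.int64(217), np.int64(157))
tri [ 0.5317 -0.3072  0.2084] for [0.523, -0.307, 0.226]
```

Emit:
move_arm --steps '[-0.01,0.017,0.001,-0.003,0,0.001,-1,-0.02,0.034,0.001,-0.006,-0.002,0.004,-1,-0.029,0.05,0.001,-0.009,-0.004,0.007,-1,-0.039,0.067,0.001,-0.012,-0.006,0.01,-1,-0.049,0.084,0.001,-0.016,-0.008,0.012,-1,-0.059,0.101,0.001,-0.019,-0.01,0.014,-1,-0.068,0.118,0.001,-0.022,-0.012,0.016,-1,-0.078,0.135,0.001,-0.025,-0.013,0.018,-1,-0.087,0.152,0.001,-0.029,-0.015,0.02,-1,-0.097,0.169,0.001,-0.031,-0.017,0.022,-1]'

```text
clock: 15.0
position: [0.4518, -0.215, 0.1599]
ee_rot: [-0.173, 0.468, 0.815, -0.295]
contact_force: [-0.1, 0.4, -4.8]
width: 0.0154
gripper_force: 112.9
```

```bash
python3 log.py; python3 - <<'E'
from rel import *
for k in range(1,9): print([round(v,3) for v in rel([.466,-.208,.184],-60,-70-7*k)])
q,e=ik(*pose([.466,-.208,.184],-60,-126,30,0),Q[-1]);print(q.round(2),e)
E
```

```text
t 15.0 q [-0.249  0.516  1.508 -0.464  1.65  -0.686] p [ 0.4518 -0.215   0.1599] w 0.0154 F [-0.1  0.4 -4.8] g 112.92933583259583 
yaw_y 30.4 z [-0.558 -0.318 -0.767]
[-0.011, 0.017, -0.0, -0.006, -0.005, 0.002]
[-0.02, 0.033, -0.0, -0.008, -0.006, 0.005]
[-0.03, 0.05, -0.0, -0.01, -0.007, 0.009]
[-0.04, 0.067, -0.0, -0.011, -0.008, 0.012]
[-0.05, 0.084, -0.0, -0.013, -0.009, 0.016]
[-0.059, 0.101, 0.0, -0.013, -0.009, 0.02]
[-0.069, 0.117, 0.0, -0.013, -0.009, 0.024]
[-0.079, 0.134, 0.0, -0.013, -0.009, 0.028]
[-0.14  0.96  1.44 -0.88  2.22 -0.56] 9.438402895883674e-09
```

```bash
python3 - <<'E'
from rel import *
from bail import *
import pickle
c=lambda rho,G:np.array(G)+(rz(-60)*rx(rho)).apply([.114,0,.061])
X=c(-70,[.466,-.208,.186]);find(X)
w=manip.get_image("wrist");pickle.dump(w,open("w8.pkl","wb"))
b=np.array(w["pixels"]).astype(int)
for r in range(150,400,10):
    row=b[r].sum(1)//3
    x=[int(v) for v in row[250:400:6]];print(r,x)
E
```

```text
top pred [465.1 209.4] seen [471.3 222.4] 34 (np.int64(466), np.int64(189), np.int64(478), np.int64(231))
scene pred [191.7 156.8] seen [187.8 160.5] 64 (np.int64(170), np.int64(149), np.int64(198), np.int64(164))
tri [ 0.5503 -0.316   0.1476] for [ 0.57264166 -0.27806627  0.20686323]
150 [150, 124, 131, 140, 136, 140, 138, 131, 144, 143, 143, 140, 135, 135, 135, 140, 137, 142, 142, 141, 135, 139, 142, 138, 128]
160 [146, 109, 141, 138, 135, 137, 135, 138, 145, 141, 138, 139, 135, 133, 139, 136, 142, 139, 140, 136, 137, 138, 139, 130, 106]
170 [106, 136, 140, 132, 138, 137, 130, 144, 143, 140, 137, 135, 132, 136, 140, 140, 142, 139, 138, 139, 139, 139, 131, 106, 146]
180 [123, 141, 136, 139, 137, 129, 141, 142, 140, 138, 137, 132, 135, 140, 141, 141, 138, 140, 138, 139, 138, 136, 103, 147, 143]
190 [141, 137, 133, 142, 133, 138, 141, 139, 138, 137, 132, 131, 139, 140, 141, 139, 141, 139, 139, 139, 141, 100, 146, 146, 146]
200 [141, 134, 139, 135, 131, 142, 143, 137, 138, 134, 133, 137, 138, 141, 138, 138, 138, 138, 141, 140, 97, 145, 144, 149, 142]
210 [136, 140, 138, 126, 141, 139, 
[... 1474 characters left out ...]
131, 125, 118, 120, 115, 23, 42, 121, 22, 28, 26, 32, 33, 47, 47]
340 [27, 28, 32, 33, 22, 25, 42, 37, 107, 16, 20, 22, 23, 19, 113, 29, 33, 28, 29, 27, 36, 33, 24, 32, 43]
350 [32, 23, 30, 26, 28, 31, 23, 32, 25, 27, 31, 28, 24, 24, 24, 19, 27, 28, 26, 26, 29, 28, 31, 27, 20]
360 [23, 25, 29, 26, 29, 31, 27, 34, 18, 26, 21, 23, 27, 25, 24, 16, 29, 23, 26, 25, 24, 24, 28, 26, 28]
370 [25, 24, 26, 28, 29, 23, 22, 37, 29, 23, 36, 17, 31, 32, 21, 27, 31, 30, 26, 19, 29, 32, 24, 28, 28]
380 [30, 20, 23, 22, 25, 25, 26, 36, 36, 31, 36, 35, 31, 30, 25, 38, 78, 19, 30, 23, 22, 21, 21, 25, 29]
390 [34, 24, 25, 33, 26, 26, 10, 186, 35, 32, 41, 37, 29, 26, 18, 132, 136, 28, 32, 26, 20, 27, 35, 38, 25]
```

```bash
python3 - <<'E'
from rig import manip
from h import *
import pickle
s=manip.get_state();print("F",np.round(s["contact_force"],2),"M",np.round(s["moment"],3),"p",np.round(s["position"],3),s["gripper_force"])
for n in("top","scene"):
    im=manip.get_image(n);pickle.dump(im,open(f"w8{n}.pkl","wb"))
    a=np.array(im["pixels"]);H,S,V=cv2.split(cv2.cvtColor(a,cv2.COLOR_BGR2HSV))
    p=proj(im,[.53,-.28,.15]).astype(int);x0,y0=p-45
    # char map, every 2 px: r red, y brass, s silver/bright-unsaturated, d dark, . other
    for y in range(y0,y0+90,3):
        l=""
        for x in range(x0,x0+90,2):
            h,sa,v=H[y,x],S[y,x],V[y,x]
            l+="r" if (h<8 or h>172) and sa>150 else "d" if v<60 else "s" if sa<70 else "y" if sa>165 and 18<h<32 and v>100 else "."
        print(l)
    print(n,x0,y0)
E
```

```text
F [ 0.7  -0.86 -2.77] M [ 0.785 -0.827  0.082] p [ 0.451 -0.214  0.158] 111.58428311347961
.ssssss......................................
ssssssss.....................................
ssssssss....rrr..............................
sssssssss.drrrrrrrr..........................
sssssssss.drrrrrrddrrr.......................
ssssssssssrrrrrrrrrrrdrrrr...................
ssssssssss.rrrrrrrrrrrrr..rrr................
sssssssssssrrrrrrrrrrrrrrrrrr.rrr............
.ssssssssss.rrrrrrrrrrrrrrrrrr...rrrr........
ddd..sssssssrrrrrrrrrrrrrrrrrrrrr.r..rrr.....
sssss.sssssdrrrrrrrrrrrrrrrrrrrrrrrrr.r..rrr.
sssssssss..ddrrrrrrrrrrrrrrrrrrrrrrrrrrrrrdr.
ssssss...ssddrrrrrrrrrrrrrrrrrrrrrrrrrrrr.r..
sssssssssdddd.rrrrrrrrrrrrrrrrrrrrrrrrrr..r..
ssssssddddddddrrrrrrrrrrrrrrrrrrrrrrrrr..r...
ssssssdddddddrrrrrrrrrrrrrrrrrrrrrrrrrrr.r...
ssssssdddddd.rrrrrrrrrrrrr.yyyyyyyy.rr..r....
ssss.sdddddddrrrrrrrrrrr.yy.rrrrrr.y.rrr.....
ssssssdddddddrrrrrrrrrrryy.rrrrrrrryy..r.....
ssssssddddsssdrrrrrrrrr.y.rrrrrrrrrryyr......
ssss.rrddddsssrrrrrrrrr.yrrrrrrrrrrryyr......
ssss.drdddddsssdrrrrr..y.......rrrr.yy.....
[... 1076 characters left out ...]
.............yyyyy..sssssssdd.....dd......
...........rrrrr.........sssdsss.............
.......rrrrrrrrrrrrrrr...ssssss....s.........
...rrrrrrrrrr.rrrrrrrrrrrrrsss.rrr.ss........
...rr.rrrrrrrrrrrrrrrrrrrrrrrrrrrr...........
....rrrrrrrrrrrrrrrrrrrrrrrrrrrrrrrr.........
....rrrrrrrrrrrrrrrrrrrrrrrrrrrrrrrrr........
.....rrrrrrrrrrrrrrrrrrrrrrrrrrrrrrrrr.......
.....rrrrrrrrrrrrrrrrrrrrrrrrrrrrrrrrr.......
......rrrrrrrrrrrrrrrrrrrrrrrrrrrrrrrrr......
.......rrrrrrrrrrrrrrrrrrrrrrrrrrrrrrrrr.....
........rrrrrrrrrrrrrrrrrrrrrrrrrrrrrrrrr....
........rrrrrrrrrrrrrrrrrrrrrrrrrrrrrrrrr....
.........rrrrrrrrrrrrrrrrrrrrrrrrrrrrrrrr....
..........rrrrrrrrrrrrrrrrrrrrrrrrrrrrrrr....
scene 160 117
```

```bash
cat > sag.py <<'E'
from plan import *
from h import *
ax0=lambda psi:rz(psi).apply([1,0,0])
def cup(G,psi,roll,tr,sig):  # cup roll, tool roll, sag about pad normal
    n=(rz(psi)*rx(tr)).apply([0,1,0]);tz=(rz(psi)*rx(tr)).apply([0,0,-1]);ax=ax0(psi)
    s=np.sign(np.dot(np.cross(n,ax),tz));R=Ro.from_rotvec(n*s*np.radians(sig))*rz(psi)*rx(roll)
    return np.array(G)-R.apply([-.114,0,.054]),R
E
python3 - <<'E'
from sag import *
import pickle
t=pickle.load(open("w8top.pkl","rb"));s=pickle.load(open("w8scene.pkl","rb"))
for sig in(0,20,30,40,50,60):
    for r in(-70,):
        o,R=cup([.466,-.208,.186],-60,r,-40,sig)
        f=lambda im,l:proj(im,o+R.apply(l)).round(0).astype(int).tolist()
        L=([0,0,.115],[-.052,0,.07],[.052,0,.07],[0,0,0],[-.144,0,.054])
        print(sig,r,"top bail,legs,base,end",[f(t,l) for l in L],"scene",[f(s,l) for l in L],"z",R.apply([0,0,1]).round(2),"o",o.round(3))
E
```

```text
0 -70 top bail,legs,base,end [[465, 209], [456, 233], [489, 214], [483, 245], [429, 256]] scene [[192, 157], [215, 152], [179, 148], [205, 140], [249, 154]] z [0.81 0.47 0.34] o [ 0.479 -0.332  0.168]
20 -70 top bail,legs,base,end [[471, 217], [457, 238], [490, 228], [478, 257], [429, 253]] scene [[192, 158], [217, 153], [187, 150], [216, 142], [248, 153]] z [0.93 0.2  0.3 ] o [ 0.447 -0.324  0.14 ]
30 -70 top bail,legs,base,end [[472, 222], [457, 241], [488, 236], [474, 263], [429, 252]] scene [[195, 158], [219, 153], [193, 151], [222, 143], [246, 153]] z [0.97 0.06 0.25] o [ 0.431 -0.315  0.129]
40 -70 top bail,legs,base,end [[472, 228], [457, 244], [485, 244], [469, 269], [430, 250]] scene [[198, 159], [221, 154], [201, 153], [229, 145], [245, 153]] z [ 0.98 -0.08  0.19] o [ 0.416 -0.303  0.12 ]
50 -70 top bail,legs,base,end [[471, 234], [455, 247], [480, 252], [463, 274], [431, 249]] scene [[203, 160], [224, 154], [209, 154], [236, 146], [243, 153]] z [ 0.97 -0.2   0.11] o [ 0.401 -0.289  0.113]
60 -70 top bail,legs,base,end [[469, 240], [454, 251], [475, 260], [457, 279], [432, 247]] scene [[209, 161], [227, 155], [218, 156], [243, 147], [242, 152]] z [ 0.95 -0.32  0.01] o [ 0.388 -0.272  0.11 ]
```

```bash
python3 log.py; python3 - <<'E'
from sag import *
from rel import R0,p0,s
G0=np.array([.466,-.208,.186]);q0=np.array(s["qpos"])
for psi in(-90,-75,-60,-45,-30,-15,0):
  for sg in (40,):
    end=90
    o,R=cup([0,0,0],psi,-120,-90,sg);axp=R.apply([1,0,0]);zc=R.apply([0,0,1])
    G1=np.array([.535,-.297,.19])-.126*axp
    wps=[pose(G0+(G1-G0)*k/4+[0,0,.04*(1-0*k)],-60+(psi+60)*k/4,-70,30,0) for k in range(1,5)]+[pose(G1+[0,0,.04*(1-k/5)],psi,-70-10*k,30,0) for k in range(1,6)]
    o2,w=run(wps,q0)
    if o2 is None: print(psi,"no",w);continue
    m=np.minimum(o2-lo,hi-o2).min(0);print(psi,"G1",G1.round(3),m.round(2),np.abs(np.diff(o2,axis=0)).max(0).round(2),"zc",zc.round(2),"axp",axp.round(2))
E
```

```text
t 15.25 q [-0.253  0.514  1.513 -0.463  1.647 -0.687] p [ 0.4495 -0.2159  0.1594] w 0.0151 F [-0.5 -0.1 -4.7] g 110.98860383033752 
yaw_y 30.4 z [-0.558 -0.316 -0.768]
-90 no 0.03034093565114396
-75 G1 [ 0.588 -0.183  0.19 ] [2.64 0.98 0.67 0.33 0.17 1.95] [0.02 0.09 0.11 0.12 0.13 0.06] zc [ 0.78 -0.37 -0.5 ] axp [-0.42 -0.91 -0.  ]
-60 G1 [ 0.557 -0.173  0.19 ] [2.66 1.07 0.92 0.28 0.39 1.98] [0.03 0.09 0.06 0.09 0.11 0.02] zc [ 0.85 -0.15 -0.5 ] axp [-0.17 -0.98  0.  ]
-45 G1 [ 0.524 -0.171  0.19 ] [2.67 1.17 1.17 0.21 0.6  1.85] [0.05 0.08 0.02 0.1  0.09 0.05] zc [ 0.86  0.08 -0.5 ] axp [ 0.09 -1.   -0.  ]
-30 G1 [ 0.492 -0.179  0.19 ] [2.68 1.14 1.03 0.1  0.8  1.72] [0.06 0.1  0.04 0.12 0.09 0.1 ] zc [ 0.81  0.3  -0.5 ] axp [ 0.34 -0.94 -0.  ]
-15 no 0.04914423864300625
0 no 0.08659511364211832
```

Emit:
move_arm --steps '[0,0,0,0.01,0.004,0.015,-1,0,0,0,0.03,0.012,0.03,-1,0,0,0,0.055,0.021,0.03,-1,0,0,0,0.078,0.03,0.03,-1,0,0,0,0.091,0.035,0.03,-1,-0.0097,0.0168,0,0.088,0.0335,0.033,-1,-0.0194,0.0337,0,0.087,0.0325,0.034,-1,-0.0292,0.0505,0,0.085,0.0315,0.034,-1,-0.0389,0.0674,0,0.083,0.0305,0.035,-1,-0.0486,0.0842,0,0.082,0.03,0.036,-1]' --squeeze 120

```text
clock: 16.25
position: [0.5306, -0.1874, 0.197]
ee_rot: [-0.308, 0.397, 0.687, -0.526]
contact_force: [0.4, -0.9, -3.5]
width: 0.0151
gripper_force: 121.5
```

```bash
python3 log.py; cat > cmap.py <<'E'
from rig import manip
from h import *
import pickle
def cmap(n,X,w=45,sx=2,sy=3,im=None):
    im=im or manip.get_image(n);a=np.array(im["pixels"]);H,S,V=cv2.split(cv2.cvtColor(a,cv2.COLOR_BGR2HSV))
    x0,y0=proj(im,X).astype(int)-w;print(n,"x0,y0",x0,y0,"step",sx,sy)
    for y in range(max(0,y0),min(480,y0+2*w),sy):
        print("".join("r" if (h<8 or h>172) and sa>150 and v>60 else "d" if v<60 else "s" if sa<70 else "y" if sa>165 and 18<h<32 and v>100 else "." for h,sa,v in zip(H[y,x0:x0+2*w:sx],S[y,x0:x0+2*w:sx],V[y,x0:x0+2*w:sx])))
    return im
E
python3 - <<'E'
from cmap import *
cmap("top",[.53,-.29,.15])
E
```

```text
t 16.25 q [-0.093  0.89   1.137 -0.762  2.21  -0.701] p [ 0.5306 -0.1874  0.197 ] w 0.0151 F [ 0.4 -0.9 -3.5] g 121.54266357421875 
yaw_y 30.7 z [-0.84  -0.478 -0.258]
top x0,y0 420 182 step 2 3
.............................................
.............................................
..........rrr................................
d......ddrr.drrrr............................
dd......drrrrrdddrrr.........................
ssd.....rrrrrrrrrr.drrr......................
dsdd...drrrrrrrrrrrrrrddrrr..................
dddd...rrrrrrrrrrrrrrrr...r.rrr..............
ddddd.rrrrrrrrrrrrrrr.yyyyyyyy.rrrr..........
ddddddrrrrrrrrrrrrr.yy.rrrrr.yyyyy.rrr.......
ddddsdrrrrrrrrrrrssyyrr..ssssssss..y...rrr...
dsddssddddddddrrrd.ysssssssssssssssss.rrdr...
.ssddssddddddddddd..sssssssssssssssssss.r....
.dssddsrrrrrddddddddsssssssssssssssssss.r....
..dssss.rrrrrrrrrdddsssssssssssssssssssr.....
.ddr.rrrrrrrrrrrrrrsssssssssssssssssss.r.....
.drrrrrrrrrrrrrrrrr.ssssssssssssssssssr......
drrrrrrrrrrrrrrrrrr.sssssssssssssssss........
rrrrrrrrrrrrrrrrrrrrsssssssssssssssssr.......
rrrrrrrrrrrrrrrrrrrr.sssssssssssssss.........
ddrrrrrrrrrrrrrrrrrrrsssssssssssssssr........
...ddrrrrrrrrrrrrrrrr.sssssssssssss..........
.......dddrrrrrrrrrrrrr.ssssssssss...........
..........dddrrrrrrrrrrrrrrrrr....r..........
..............dddrrrrrrrrrrrrrr..r...........
.................rddrrrrrrrrrr.d.r...........
.....................ddrrrrrrrr.r............
.......................d.ddrrrrrr............
.............................................
.............................................
```

Emit:
move_arm --steps '[-0.0097,0.0168,0,-0.003,-0.001,0.004,-1,-0.0194,0.0337,0,-0.006,-0.001,0.008,-1,-0.0292,0.0505,0,-0.01,-0.001,0.011,-1,-0.0292,0.0505,0,-0.012,-0.001,0.011,-1,-0.0292,0.0505,0,-0.012,-0.001,0.011,-1,-0.0292,0.0505,0,-0.012,-0.001,0.011,-1,-0.0292,0.0505,0,-0.012,-0.001,0.011,-1,-0.0292,0.0505,0,-0.012,-0.001,0.011,-1,-0.0292,0.0505,0,-0.012,-0.001,0.011,-1,-0.0292,0.0505,0,-0.012,-0.001,0.011,-1]'

```text
clock: 17.3
position: [0.5189, -0.1877, 0.2071]
ee_rot: [0.374, -0.335, -0.579, 0.642]
contact_force: [0.7, 0.9, -2.7]
width: 0.0147
gripper_force: 123.9
```

```bash
python3 log.py; python3 - <<'E'
from cmap import *
cmap("top",[.53,-.29,.15])
cmap("scene",[.53,-.29,.08])
E
```

```text
t 17.3 q [-0.087  1.018  1.192 -0.952  2.373 -0.72 ] p [ 0.5189 -0.1877  0.2071] w 0.0147 F [ 0.7  0.9 -2.7] g 123.92050981521606 
yaw_y -151.6 z [-0.864 -0.493  0.105]
top x0,y0 420 182 step 2 3
.............................................
.............................................
..........rrr................................
.......ddrrdddrrr............................
........drrrrrdddrrr.........................
........rrrrrrrrrrdd.rrr.....................
d......drrrrrrrrrrrrrr..rrr..................
dd....drrrrrrrrrrrrrrrrrr.d.rrr..............
ddd...rrrrrrrrrrrrrrrrrrrrrrr..rrrr..........
ddd..drrrrrrrrrrrrrrrrrrr..r.sssss.rrr.......
dddddrrrrrrrrrrrrssss.y..sssssssssssssrrrr...
dddssrrrrrrrrrrrrsss..ssssssssssssssssssdr...
sdddssdddddrrrrrrr...ssssssssssssssssssss....
dsdddssdddddddddddd..ssssssssssssssssssss....
.dsddss.rrdddddddddddssssssssssssssssssss....
.ddssssrrrrrrrrrrrrddssssssssssssssssssss....
.drd.rrrrrrrrrrrrrrrrsssssssssssssssssss.....
drrrrrrrrrrrrrrrrrrrr.ssssssssssssssssss.....
rrrrrrrrrrrrrrrrrrrrr.sssssssssssssssss......
rrrrrrrrrrrrrrrrrrrrrr.sssssss
[... 1184 characters left out ...]
...sssssss
...rrrrrrrrrrrrrrrrrrrrrrr.sssssss....sssssss
....rr.rrrr.s..rrrrrrrrrrrr.ss.ss....ssssssss
....rrr...rsss.rrrrrrrrrrrr.ssdd....sssssssss
.....rrsss.....rrrrrrrrrrrrssssdd..ssssssssss
......rr.sss.rrrrr..rrrrrrssssdd.dsssssssssss
.......r.ss.......s.s.rrrrssss..sssssssssssss
.......rr....ssss..s..rr.ssssssssssssssssssss
........rrrrr.ssss..rr.ssssssssssssssssssssss
........rrrrrrrssssrr.sssssssssssssssssssssss
.........rrrrrrr...rr.sssssssssssssssssssssss
..........rrrrrrrrrrrssssssssssssssssssssssss
...........rrrrrrrrr.ssssssssssssssssssssssss
...........rrrrrrrr.sssssssssssssssssssssssss
............rrrrrrrssssssssssssssssssssssssss
.ssssss......rrrrr.ssssssssssssssssssssssssss
```

```bash
python3 - <<'E'
from cmap import *
F=[]
for i in range(5):
    im=manip.get_image("scene");F.append(manip.get_state()["contact_force"][2])
print(np.round(F,2),np.mean(F))
c=np.array(im["pixels"])[172:210,165:210];H,S,V=cv2.split(cv2.cvtColor(c,cv2.COLOR_BGR2HSV))
for y in range(0,38): print("".join("r" if s>150 and (h<9 or h>171) else "d" if v<90 else "s" for h,s,v in zip(H[y],S[y],V[y])))
E
```

```text
[-2.42 -2.55 -1.64 -2.45 -2.86] -2.3855165807470113
rrrrrrrrrrrrrrrrrrrrrrrrrrrrrrrrrrrrrrrrrrrrr
rrrrrrrrrrrrrrrrrrrrrrrrrrrrrrrrrrrrrrrrrrrrr
srrrrrrrrrrrrrrrrrrrrrrrrrrrrrrrrrrrrrrrrrrrr
srrrrrrrrrrrrrrrrrrrrrrrrrrrrrrrrrrrrrrrrrrrr
srrrrrrrrrrrrrrrrrrrrrrrrrrrrrrrrrrrrrrrrrrrr
ssrrrrrrrrrrrrrrrrrrrrrrrrrrrrrrrrrrrrrrrrrrr
ssrrrrrrrrrrrrrrrrsssssrrrrrrrrrrrrrrrrrrrrrr
ssrrrrrrrrrrrrrrrssssssssrrrrrrrrrrrrrrrrrrrr
sssrrrrrrrrrrrrrssssddsssrrrrrrrrrrrrrrrrrrrr
sssrrrrrrrrrrrrrsssddddssrrrrrrrrrrrrrrrrrrrr
sssrrrrrrrrssrrrsssddddssrrrrrrrrrrrrrrrrrrrr
ssssrrrrrssssssrrssddddssrrrrrrrrrrrrrrrrrrrr
ssssrrrrrssssssssssdddddsrrrrrrrrrrrrrrrrrrrr
sssssrrrrsssssssssdddddddrrrrrrrrrrrrrrrrrrrr
sssssrrrrssssssdddddddddsrrrrrrrrrrrrrrrrrrrr
ssssssrrrssddddddsddddsrrrrrrrrrrrrrrrrrrrrrr
ssssssrrrrsdddsssssssrrrrrrrrrrrrrrrrrrrrrrrr
sssssssrrrrdddsssssssrrrrrrrrrrrssssrrrrrrrrr
sssssssrrrrsddssssddsrrrrrrrrrrssddddssrrrrrr
ssssssssrrrrdddssdddssrrrrrrrrssdddddssrrrrrr
ssssssssrrrrsddddddddsssssssssssdddddssrrrrrr
sssssssssrrrrddddddddssddddsssssddddddsrrrrrr
sssssssssrrrrsdddddddsddddddssssddddddsrrrrrr
ssssssssssrrrrsdddddsssdddddssssddddddsrrrrss
ssssssssssrrrrrrrrrrssssddddddssddddddsrrrssd
sssssssssssrrrrrrrrrrrsdddddddsssssssrrrrssdd
sssssssssssrrrrrrrrrrrrsdddddddssssrrrrssdddd
sssssssssssrrrrrrrrrrrrrsssdddddssrrrrrsddddd
ssssssssssssrrrrrrrrrrrrrssdddddssrrrrsdddddd
ssssssssssssrrrrrrrrrrrrrsssdddddsrrrrsdddddd
sssssssssssssrrrrrrrrrrrrrssddddddrrrrsdddddd
sssssssssssssrrrrrrrrrrrrrssddddddrrrrsdddddd
ssssssssssssssrrrrrrrrrrrrrsddddddrrrrsdddddd
ssssssssssssssrrrrrrrrrrrrrrrsddsrrrrsddddddd
sssssssssssssssrrrrrrrrrrrrrrrrrrrrrrsddddddd
sssssssssssssssrrrrrrrrrrrrrrrrrrrrrrsddddddd
ssssssssssssssssrrrrrrrrrrrrrrrrrrrrsddddddds
ssssssssssssssssrrrrrrrrrrrrrrrrrrrrsddddddss
```

The scene map shows six dark nut blobs in the tray, and the mean wrist load of 2.4 N matches the empty cup. The cup sagged about 40° in the grip, so I'll plan an upright return with the tool pitched to compensate.

```bash
cat > back.py <<'E'
from sag import *
from scipy.spatial.transform import Slerp
def tool(oc,psic,sig,u=.126,extra=None):   # tool pose for the cup upright at origin oc with yaw psic
    _,Rc=cup([0,0,0],0,0,30,sig);Rt=rz(psic)*(extra or rz(0))*Rc.inv()*rx(30)*Rd
    G=np.array(oc)+rz(psic).apply([-u,0,.054]);return G,Rt
def rows(p0,R0,G0,p1g,R1,n):
    sl=Slerp([0,1],Ro.concatenate([R0,R1]));out=[]
    for k in range(1,n+1):
        R=sl(k/n);G=G0+(p1g-G0)*k/n;out.append((G+OFF*R.as_matrix()[:,2],R))
    return out
E
python3 - <<'E'
from back import *
from rel import R0,p0,s
q0=np.array(s["qpos"]);G0=p0-OFF*R0.as_matrix()[:,2]
for psic in range(-120,121,15):
    G1,R1=tool([.582,-.007,.125],psic,40);G2,_=tool([.582,-.007,.045],psic,40)
    w=rows(p0,R0,G0,G0+[0,-0.0,.09],R0,2)+rows(p0,R0,G0+[0,0,.09],G1,R1,12)+rows(p0,R1,G1,G2,R1,3)
    o,e=run(w,q0)
    if o is None: print(psic,"no",round(e,3));continue
    m=np.minimum(o-lo,hi-o).min(0);print(psic,m.round(2),np.abs(np.diff(o,axis=0)).max(0).round(2),o[-1].round(2),np.degrees((R1*R0.inv()).magnitude()).round(0))
E
```

```text
-120 [2.48 1.11 0.82 0.11 0.27 1.28] [0.06 0.05 0.06 0.11 0.11 0.21] [ 0.41  0.72  1.44 -0.77  1.44  1.42] 125.0
-105 [2.41 1.11 0.87 0.11 0.27 1.3 ] [0.07 0.05 0.07 0.12 0.13 0.24] [ 0.48  0.63  1.65 -0.88  1.24  1.4 ] 125.0
-90 [2.37 1.11 0.83 0.11 0.27 1.28] [0.08 0.06 0.09 0.15 0.14 0.28] [ 0.52  0.54  1.87 -1.04  1.05  1.42] 125.0
-75 no 0.022
-60 no 0.053
-45 no 0.072
-30 no 0.048
-15 no 0.038
0 no 0.081
15 no 0.018
30 no 0.072
45 no 0.143
60 no 0.075
75 no 0.012
90 no 0.117
105 no 0.076
120 no 0.035
```

```bash
cat > gen.py <<'E'
from back import *
from rel import R0,p0,s
import sys
def show(w):
    for p,R in w: print([round(float(v),3) for v in np.r_[np.degrees((R*R0.inv()).as_rotvec())/360,p-p0]])
E
python3 - <<'E'
from gen import *
q0=np.array(s["qpos"]);G0=p0-OFF*R0.as_matrix()[:,2]
G1,R1=tool([.582,-.007,.125],-110,40)
w=rows(p0,R0,G0,G0+[0,0,.09],R0,2)+rows(p0,R0,G0+[0,0,.09],G1,R1,18)
o,e=run(w,q0);print(e,np.minimum(o-lo,hi-o).min(0).round(2))
_,T1=tool([0,0,0],0,40);C2=T1.inv()  # cup orientation = R_tool * C2 (yaw 0 cup upright = identity)
zm=[]
for p,R in w:
    G=p-OFF*R.as_matrix()[:,2];Rc=R*C2;o_=G-Rc.apply([-.126,0,.054])
    pts=[o_+Rc.apply([r*np.cos(a),r*np.sin(a),z]) for r,z in((.036,0),(.056,.07)) for a in np.linspace(0,6.3,16)]+[o_+Rc.apply([0,0,.12])]
    i=np.argmin([x[2] for x in pts]);zm.append(tuple(np.round(pts[i],2)))
print(zm)
show(w[:10])
E
```

```text
4.347450872386991e-09 [2.43 1.11 0.85 0.11 0.27 1.41]
[(np.float64(0.51), np.float64(-0.29), np.float64(0.2)), (np.float64(0.51), np.float64(-0.29), np.float64(0.25)), (np.float64(0.52), np.float64(-0.28), np.float64(0.24)), (np.float64(0.53), np.float64(-0.26), np.float64(0.23)), (np.float64(0.54), np.float64(-0.25), np.float64(0.23)), (np.float64(0.55), np.float64(-0.23), np.float64(0.22)), (np.float64(0.55), np.float64(-0.22), np.float64(0.22)), (np.float64(0.56), np.float64(-0.2), np.float64(0.21)), (np.float64(0.57), np.float64(-0.19), np.float64(0.21)), (np.float64(0.51), np.float64(-0.16), np.float64(0.2)), (np.float64(0.52), np.float64(-0.14), np.float64(0.19)), (np.float64(0.53), np.float64(-0.13), np.float64(0.18)), (np.float64(0.54), np.float64(-0.11), np.float64(0.17)), (np.float64(0.55), np.float64(-0.1), np.float64(0.16)), (np.float64(0.56), np.float64(-0.09), np.float64(0.15)), (np.float64(0.57), np.float64(-0.07), np.float64(0.15)), (np.float64(0.58), np.float64(-0.06), np.float64(0.14)), (np.float64(0.6), np.float64(-0.04), np.float64(0.13)), (np.float64(0.61), np.float64(-0.03), np.float64(0.13)), (np.float64(0.57), np.float64(-0.04), np.float64(0.12))]
[0.0, 0.0, 0.0, 0.0, 0.0, 0.045]
[0.0, 0.0, 0.0, 0.0, 0.0, 0.09]
[-0.005, -0.019, -0.0, 0.004, 0.016, 0.081]
[-0.009, -0.037, -0.0, 0.009, 0.032, 0.072]
[-0.014, -0.056, -0.001, 0.013, 0.047, 0.063]
[-0.019, -0.075, -0.001, 0.018, 0.063, 0.053]
[-0.023, -0.093, -0.001, 0.024, 0.078, 0.045]
[-0.028, -0.112, -0.001, 0.03, 0.094, 0.036]
[-0.033, -0.131, -0.002, 0.035, 0.109, 0.027]
[-0.037, -0.149, -0.002, 0.042, 0.124, 0.019]
```

Emit:
move_arm --steps '[0,0,0,0,0,0.04,-1,0,0,0,0,0,0.085,-1,-0.005,-0.019,0,0.004,0.016,0.081,-1,-0.009,-0.037,0,0.009,0.032,0.072,-1,-0.014,-0.056,-0.001,0.013,0.047,0.063,-1,-0.019,-0.075,-0.001,0.018,0.063,0.053,-1,-0.023,-0.093,-0.001,0.024,0.078,0.045,-1,-0.028,-0.112,-0.001,0.03,0.094,0.036,-1,-0.033,-0.131,-0.002,0.035,0.109,0.027,-1,-0.037,-0.149,-0.002,0.042,0.124,0.019,-1]'

```text
clock: 18.65
position: [0.561, -0.0631, 0.2256]
ee_rot: [-0.036, 0.633, 0.607, -0.48]
contact_force: [0.2, -0.5, -3.0]
width: 0.0148
gripper_force: 120.2
```

```bash
python3 log.py; python3 - <<'E'
from gen import *
q0=np.array(s["qpos"]);G0=p0-OFF*R0.as_matrix()[:,2]
G1,R1=tool([.582,-.007,.125],-110,40)
w=rows(p0,R0,G0,G1,R1,10);o,e=run(w,q0);print(e);show(w)
E
```

```text
t 18.65 q [ 0.083  0.74   1.114 -0.595  2.112  0.039] p [ 0.561  -0.0631  0.2256] w 0.0148 F [ 0.2 -0.5 -3. ] g 120.19398093223572 
yaw_y -19.6 z [-0.651 -0.536 -0.537]
2.4787931252156307e-09
[-0.005, -0.019, -0.0, 0.006, 0.015, -0.008]
[-0.009, -0.037, -0.0, 0.013, 0.03, -0.016]
[-0.014, -0.056, -0.001, 0.02, 0.046, -0.024]
[-0.019, -0.074, -0.001, 0.027, 0.061, -0.031]
[-0.024, -0.093, -0.001, 0.034, 0.076, -0.038]
[-0.028, -0.112, -0.001, 0.041, 0.091, -0.045]
[-0.033, -0.13, -0.002, 0.048, 0.106, -0.051]
[-0.038, -0.149, -0.002, 0.055, 0.121, -0.057]
[-0.042, -0.168, -0.002, 0.062, 0.136, -0.063]
[-0.047, -0.186, -0.002, 0.069, 0.151, -0.068]
```

Emit:
move_arm --steps '[-0.005,-0.019,0,0.006,0.015,-0.005,-1,-0.009,-0.037,0,0.013,0.03,-0.01,-1,-0.014,-0.056,-0.001,0.02,0.046,-0.015,-1,-0.019,-0.074,-0.001,0.027,0.061,-0.02,-1,-0.024,-0.093,-0.001,0.034,0.076,-0.025,-1,-0.028,-0.112,-0.001,0.041,0.091,-0.03,-1,-0.033,-0.13,-0.002,0.048,0.106,-0.036,-1,-0.038,-0.149,-0.002,0.055,0.121,-0.042,-1,-0.042,-0.168,-0.002,0.062,0.136,-0.05,-1,-0.047,-0.186,-0.002,0.069,0.151,-0.055,-1]'

```text
clock: 19.65
position: [0.6291, 0.0877, 0.1711]
ee_rot: [0.389, 0.794, 0.449, -0.132]
contact_force: [-1.1, -0.2, -2.3]
width: 0.0144
gripper_force: 117.0
```

```bash
python3 log.py; python3 - <<'E'
from cmap import *
from gen import *
G0=p0-OFF*R0.as_matrix()[:,2];_,T1=tool([0,0,0],0,40);Rc=R0*T1.inv();o=G0-Rc.apply([-.126,0,.054])
print("model cup",o.round(3),Rc.as_matrix()[:,2].round(2),"G",G0.round(3))
for n in("top","scene"):
    im=cmap(n,[.582,-.007,.17],w=48);pickle.dump(im,open(f"b_{n}.pkl","wb"))
    print("model px bail,leg-,leg+,base,end",[proj(im,o+Rc.apply(l)).round(0).astype(int).tolist() for l in([0,0,.115],[-.052,0,.07],[.052,0,.07],[0,0,0],[-.144,0,.054])])
E
```

```text
t 19.65 q [ 0.458  0.56   1.502 -0.816  1.433  1.269] p [0.6291 0.0877 0.1711] w 0.0144 F [-1.1 -0.2 -2.3] g 117.02263712882996 
yaw_y -19.9 z [ 0.14  -0.735 -0.663]
model cup [ 0.582 -0.007  0.138] [0. 0. 1.] G [0.625 0.111 0.192]
top x0,y0 314 161 step 2 3
................................................
................................................
................................................
................................................
................................................
................................................
............................ssssss..............
d......................sssssssssss..............
ddd...............ssssssssssssssss..............
dddddd......sssssssssssssssssssssss.............
dddssssssssssssssssssssssssssssssss.............
....ddssssssssssssssssssssssssssssss............
ddddddddddssssssssssssssssssssssssss............
.sssdddddddddddssssssssssssssssssssss...........
......ssssdddddddddsyyyy...sssssssssss..........
......sssssssdddddsssssss..yyy..ssssss..........
.......sssssssssssssssssssssss.yyyy.sss.........
.......s
[... 1811 characters left out ...]
.sssssssssssss..ss
...............ssssssssssssss...ssssssssssssssss
..............sssssssssssssssss..sssssssssssssss
.............sssssssssssssssssss..ssssssssssssss
............sssssssssssssssssssss...ssssssssssss
...........sssssssssssssssssssssss.sssssssssssss
..........ssssssssssssssssssssssssssssssssssssss
.........sssssssssssssssssssssssssssssssssssssss
........sssssssssssssssssssssssssssssssss.s.....
.......ssssssssssssssssssssssssssssssssssss.....
......sssssssssssssssssssssssssssssssssssss.....
.....sssssssssssssssssssssssssssssssssssss......
....sssssssssssssssssssssssssssssssssssss.......
model px bail,leg-,leg+,base,end [[262, 196], [273, 222], [254, 194], [265, 225], [291, 251]]
```

```bash
python3 - <<'E'
from h import *
import pickle
t=pickle.load(open("b_top.pkl","rb"));s=pickle.load(open("b_scene.pkl","rb"))
def br(im,x0,x1,y0,y1):
    H,S,V=cv2.split(cv2.cvtColor(np.array(im["pixels"]),cv2.COLOR_BGR2HSV));m=(S>120)&(H>17)&(H<33)&(V>90)
    return np.argwhere(m[y0:y1,x0:x1])[:,::-1]+[x0,y0]
T=br(t,350,396,198,222);S=br(s,244,276,184,222)
print("top",T.min(0),T.max(0),[(x,T[T[:,0]==x][:,1].mean().round(1)) for x in range(350,396,3) if (T[:,0]==x).any()])
print("scene",[(y,S[S[:,1]==y][:,0].mean().round(1),(S[:,1]==y).sum()) for y in range(184,222,2) if (S[:,1]==y).any()])
# epipolar matching: for each top column point, scan z and pick scene bail pixel nearest
tp=[(x,T[T[:,0]==x][:,1].mean()) for x in range(T[:,0].min(),T[:,0].max()+1,3) if (T[:,0]==x).any()]
for p in tp:
    best=min(((np.hypot(*(S-proj(s,plane(t,p,z))).T).min(),z) for z in np.arange(.1,.32,.002)))
    print(p[0],round(p[1],1),"d",best[0].round(2),"X",plane(t,p,best[1]).round(3))
E
```

```text
top [354 202] [392 216] [(356, np.float64(203.0)), (359, np.float64(204.0)), (362, np.float64(204.0)), (365, np.float64(204.5)), (368, np.float64(205.5)), (371, np.float64(206.0)), (374, np.float64(207.5)), (377, np.float64(208.5)), (380, np.float64(209.5)), (383, np.float64(210.5)), (386, np.float64(212.0)), (389, np.float64(214.5)), (392, np.float64(215.0))]
scene [(190, np.float64(251.5), np.int64(4)), (192, np.float64(251.5), np.int64(8)), (194, np.float64(253.0), np.int64(9)), (196, np.float64(254.0), np.int64(9)), (198, np.float64(255.9), np.int64(7)), (200, np.float64(258.7), np.int64(6)), (202, np.float64(261.5), np.int64(4)), (204, np.float64(263.5), np.int64(4)), (206, np.float64(264.5), np.int64(4)), (208, np.float64(265.5), np.int64(4)), (210, np.float64(266.5), np.int64(4)), (212, np.float64(267.5), np.int64(4)), (214, np.float64(268.5), np.int64(2)), (216, np.float64(269.5), np.int64(2)), (218, np.float64(270.5), np.int64(2)), (220, np.float64(271.0), np.int64(1))]
354 203.5 d 0.05 X [0.591 0.018 0.228]
357 203.0 d 0.33 X [0.593 0.01  0.224]
360 204.0 d 0.18 X [0.589 0.003 0.23 ]
363 204.0 d 0.09 X [ 0.587 -0.004  0.242]
366 205.0 d 0.11 X [ 0.586 -0.013  0.234]
369 206.0 d 0.33 X [ 0.582 -0.02   0.24 ]
372 207.0 d 0.17 X [ 0.58  -0.028  0.236]
375 208.0 d 0.34 X [ 0.577 -0.035  0.24 ]
378 209.5 d 0.16 X [ 0.575 -0.045  0.22 ]
381 210.0 d 0.04 X [ 0.573 -0.053  0.22 ]
384 211.5 d 0.07 X [ 0.569 -0.06   0.226]
387 212.5 d 0.15 X [ 0.568 -0.07   0.21 ]
390 214.5 d 0.03 X [ 0.563 -0.079  0.2  ]
```

Emit:
move_arm --steps '[0,0,0,0,0.006,-0.01,-1,0,0,0,0,0.012,-0.022,-1,0,0,0,0,0.018,-0.034,-1,0,0,0,0,0.02,-0.046,-1,0,0,0,0,0.02,-0.056,-1,0,0,0,0,0.02,-0.062,-1,0,0,0,0,0.02,-0.065,-1,0,0,0,0,0.02,-0.065,-1,0,0,0,0,0.02,-0.065,-1,0,0,0,0,0.02,-0.065,-1]'

```text
clock: 20.75
position: [0.6301, 0.1073, 0.1065]
ee_rot: [0.388, 0.793, 0.45, -0.133]
contact_force: [0.3, 0.0, -3.5]
width: 0.0149
gripper_force: 117.7
```

```bash
python3 log.py; cat > bm.py <<'E'
from h import *
from rig import manip
def br(im,c,k):
    H,S,V=cv2.split(cv2.cvtColor(np.array(im["pixels"]),cv2.COLOR_BGR2HSV));m=(S>120)&(H>17)&(H<33)&(V>90)
    yx=np.argwhere(m)[:,::-1];return yx[np.hypot(*(yx-c).T)<k]
def arch(X,k=26):
    t=manip.get_image("top");s=manip.get_image("scene");T=br(t,proj(t,X),k);S=br(s,proj(s,X),k)
    for x in range(T[:,0].min(),T[:,0].max()+1,3):
        if not (T[:,0]==x).any(): continue
        p=(x,T[T[:,0]==x][:,1].mean());b=min(((np.hypot(*(S-proj(s,plane(t,p,z))).T).min(),z) for z in np.arange(X[2]-.07,X[2]+.04,.002)))
        print(x,round(p[1],1),"d",b[0].round(2),"X",plane(t,p,b[1]).round(3))
E
python3 -c "
from bm import *
arch([.58,-.012,.17])"
```

```text
t 20.75 q [ 0.482  0.64   1.531 -0.817  1.374  1.36 ] p [0.6301 0.1073 0.1065] w 0.0149 F [ 0.3  0.  -3.5] g 117.74934411048889 
yaw_y -19.8 z [ 0.138 -0.735 -0.664]
346 207.0 d 0.26 X [0.59  0.037 0.162]
349 206.5 d 0.07 X [0.592 0.028 0.156]
352 207.0 d 0.19 X [0.59 0.02 0.16]
355 207.5 d 0.28 X [0.586 0.013 0.18 ]
358 208.0 d 0.21 X [0.585 0.005 0.18 ]
361 209.0 d 0.21 X [ 0.583 -0.003  0.174]
364 210.0 d 0.28 X [ 0.581 -0.012  0.166]
367 211.5 d 0.03 X [ 0.577 -0.02   0.164]
370 212.5 d 0.39 X [ 0.573 -0.028  0.172]
373 213.5 d 0.08 X [ 0.571 -0.036  0.166]
376 214.5 d 0.12 X [ 0.57  -0.046  0.15 ]
379 217.0 d 0.14 X [ 0.565 -0.056  0.128]
```

Emit:
move_arm --steps '[0,0,0,0,0,-0.002,-1,0,0,0,0,0,-0.004,-1,0,0,0,0,0,-0.006,-1,0,0,0,0,0,-0.008,-1,0,0,0,0,0,-0.009,-1,0,0,0,0,0,-0.01,-1,0,0,0,0,0,-0.01,-1,0,0,0,0,0,-0.01,-1,0,0,0,0,0,-0.01,-1,0,0,0,0,0,-0.01,-1]'

```text
clock: 21.85
position: [0.6298, 0.1073, 0.0959]
ee_rot: [0.388, 0.793, 0.45, -0.133]
contact_force: [1.4, 0.4, -1.2]
width: 0.0148
gripper_force: 119.6
```

```bash
python3 log.py
```

```text
t 21.85 q [ 0.482  0.652  1.54  -0.82   1.361  1.375] p [0.6298 0.1073 0.0959] w 0.0148 F [ 1.4  0.4 -1.2] g 119.58796977996826 
yaw_y -19.8 z [ 0.138 -0.735 -0.664]
```

Emit:
move_arm --steps '[0,0,0,0,0,-0.001,-1,0,0,0,0,0,-0.002,-1,0,0,0,0,0,-0.003,-1,0,0,0,0,0,-0.004,-1,0,0,0,0,0,-0.004,-1,0,0,0,0,0,-0.004,-1,0,0,0,0,0,-0.004,-1,0,0,0,0,0,-0.004,-1,0,0,0,0,0,-0.004,-1,0,0,0,0,0,-0.004,-1]'

```text
clock: 22.85
position: [0.6298, 0.1073, 0.0919]
ee_rot: [0.388, 0.793, 0.45, -0.133]
contact_force: [1.0, 0.5, -1.5]
width: 0.015
gripper_force: 120.9
```

```bash
python3 log.py
```

```text
t 22.85 q [ 0.482  0.656  1.543 -0.821  1.356  1.38 ] p [0.6298 0.1073 0.0919] w 0.015 F [ 1.   0.5 -1.5] g 120.91094970703125 
yaw_y -19.8 z [ 0.138 -0.735 -0.664]
```

```bash
python3 -c "
from bm import *
arch([.58,-.012,.16])
from rig import manip
print(np.mean([(manip.get_image('wrist'),manip.get_state()['contact_force'])[1] for i in range(5)],0))"
```

```text
344 207.0 d 0.04 X [0.593 0.042 0.142]
347 207.5 d 0.08 X [0.591 0.033 0.146]
350 207.5 d 0.24 X [0.59  0.026 0.156]
353 208.0 d 0.27 X [0.588 0.018 0.16 ]
356 209.0 d 0.12 X [0.583 0.01  0.174]
359 210.5 d 0.21 X [0.581 0.001 0.156]
362 211.0 d 0.3 X [ 0.577 -0.006  0.172]
365 212.0 d 0.24 X [ 0.575 -0.014  0.17 ]
368 213.0 d 0.09 X [ 0.574 -0.024  0.154]
371 214.5 d 0.06 X [ 0.569 -0.032  0.156]
374 215.5 d 0.21 X [ 0.568 -0.041  0.144]
377 217.5 d 0.07 X [ 0.563 -0.05   0.136]
380 219.0 d 0.05 X [ 0.558 -0.057  0.142]
[ 0.11561007  0.31653178 -0.54338809]
```

The bail arch is now symmetric (z=0.142 at both ends) about (577,-8) mm, and the wrist load is down to about 0.5 N, so the cup stands level on the pan. I'll release and retreat.

Emit:
move_arm --steps '[0,0,0,0,0,0,-0.3,0,0,0,0,0,0,-0.1,0,0,0,0,0,0,0,0,0,0,0,0,0,0,0,0,0,0,0,0,0,0,0,0,0,0,0,0,0,0,0,-0.002,0.01,0.009,0,0,0,0,-0.005,0.026,0.023,0,0,0,0,-0.009,0.048,0.043,0,0,0,0,-0.014,0.073,0.066,0]'

```text
clock: 24.2
position: [0.6153, 0.1811, 0.1587]
ee_rot: [0.387, 0.793, 0.45, -0.134]
contact_force: [1.5, 1.0, -0.5]
width: 0.0429
gripper_force: 0.0
```

```bash
python3 log.py; python3 -c "
from bm import *
arch([.58,-.012,.16])"
```

```text
t 24.2 q [ 0.583  0.629  1.399 -0.761  1.539  1.318] p [0.6153 0.1811 0.1587] w 0.0429 F [ 1.5  1.  -0.5] g 0.0 
yaw_y -19.8 z [ 0.137 -0.735 -0.664]
340 207.0 d 1.04 X [0.594 0.052 0.138]
343 207.5 d 0.23 X [0.592 0.044 0.138]
346 208.0 d 0.24 X [0.587 0.037 0.166]
349 209.0 d 0.17 X [0.585 0.029 0.158]
352 210.5 d 0.16 X [0.58  0.021 0.17 ]
355 212.0 d 0.18 X [0.575 0.013 0.172]
358 213.5 d 0.11 X [0.573 0.004 0.15 ]
361 215.0 d 0.06 X [ 0.568 -0.004  0.16 ]
364 216.0 d 0.23 X [ 0.566 -0.013  0.148]
367 217.0 d 0.12 X [ 0.562 -0.02   0.162]
370 219.0 d 0.2 X [ 0.557 -0.028  0.156]
373 220.5 d 0.16 X [ 0.556 -0.039  0.128]
```

Emit:
move_arm --steps '[0,0,0,-0.003,0.02,0.03,0,0,0,0,-0.006,0.04,0.06,0,0,0,0,-0.008,0.05,0.08,0,0,0,0,-0.008,0.05,0.1,0,0,0,0,-0.008,0.05,0.1,0,0,0,0,-0.008,0.05,0.1,0,0,0,0,-0.008,0.05,0.1,0,0,0,0,-0.008,0.05,0.1,0,0,0,0,-0.008,0.05,0.1,0,0,0,0,-0.008,0.05,0.1,0]'

```text
clock: 25.3
position: [0.6078, 0.23, 0.2572]
ee_rot: [0.388, 0.793, 0.45, -0.134]
contact_force: [0.2, 0.4, 0.3]
width: 0.0426
gripper_force: 0.0
```

```bash
python3 log.py; python3 - <<'E'
from bm import *
arch([.575,0,.16])
t=manip.get_image("top");a=np.array(t["pixels"])
c=a[185:272,412:510];H,S,V=cv2.split(cv2.cvtColor(c,cv2.COLOR_BGR2HSV))
for y in range(0,87,2): print("".join("r" if s>150 and (h<9 or h>171) else "d" if v<90 else "s" if s<90 else "." for h,s,v in zip(H[y],S[y],V[y])))
E
```

```text
t 25.3 q [ 0.643  0.592  1.208 -0.749  1.744  1.204] p [0.6078 0.23   0.2572] w 0.0426 F [0.2 0.4 0.3] g 0.0 
yaw_y -19.7 z [ 0.137 -0.735 -0.664]
340 207.0 d 0.85 X [0.595 0.052 0.13 ]
343 207.5 d 0.23 X [0.592 0.044 0.138]
346 208.0 d 0.24 X [0.587 0.037 0.166]
349 209.0 d 0.17 X [0.585 0.029 0.158]
352 210.5 d 0.16 X [0.58  0.021 0.17 ]
355 212.0 d 0.25 X [0.578 0.012 0.148]
358 213.5 d 0.11 X [0.573 0.004 0.15 ]
361 214.5 d 0.2 X [ 0.568 -0.003  0.17 ]
364 216.0 d 0.23 X [ 0.566 -0.013  0.148]
367 217.0 d 0.12 X [ 0.562 -0.02   0.162]
370 219.0 d 0.2 X [ 0.557 -0.028  0.156]
373 220.5 d 0.16 X [ 0.556 -0.039  0.128]
..................................................................................................
.............................rr...................................................................
...........................rrrrrrrrr..............................................................
...................dddddddrrrrrdrrrrrrrrrr........................................................
...................ddddddrrrrrrrrrrrrdrrrrrrrr..............................
[... 3183 characters left out ...]
.......
.........................................dddddddrrrrrrrrrrrrrrrrrrrrrddrrr........................
..............................................ddddddddrrrrrrrrrrrrrrrrdrrr........................
...................................................ddddddddrrrrrrrrrrrrrr.........................
......................................................ddddddddddrdrrrrrr..........................
..................................................................................................
..................................................................................................
..................................................................................................
```

The top map shows six nut blobs in the tray, the cup is standing and the gripper is clear. I'm handing in.

```bash
python3 -c "
from rig import manip
print(manip.sign_off())"
```

```text
the job is handed in; nothing more can be done
None
```

I handed the job in at about 25 s: by camera measurement all six nuts are in the red tray and the empty cup stands level on the scale's pan, about 15 mm off centre. No verdict came back. The cup slipped and sagged about 40° in the grip before the pour, and I left the hammer, brush and can alone but did not re-measure them.

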